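Pile drying coasters with a spatula and close the packing gauge on them

ROBOT

A 6-joint arm with a two-finger parallel gripper is mounted at the origin on the work surface. World frame = base frame: x ahead of the robot, y to its left, z up, the work surface at z = 0. Lengths are in m, angles in rad, forces in N, time in s.
With the tool pointing down it reaches from about 0.375 to 0.975 m from the base axis. Payload 3.8 kg.
Tool frame: the origin (TCP) lies midway between the tips of the shut fingers; the grasp point (between the pads) lies behind it (tcp_to_grasp is the z of the grasp point in the tool frame, in m); z points along the fingers, y is the direction in which the jaws open and shut (so a half turn about z gives the same grasp; the last joint's range is limited). The gripper opens to 88 mm and grips with 3 to 60 N. Pads are 18 mm wide; open, the fingers measure 123 mm over their backs; the gripper's body (75 mm by 187 mm) begins 45 mm behind the grasp point.
Start: joints at [1.219, 0.264, 1.604, -0, 1.274, -0.037], TCP at [0.209, 0.642, 0.239] pointing down, gripper open.
Joint ranges: [-2.63, 2.63], [-0.94, 2.18], [0.31, 2.57], [-1.31, 4.45], [0, 2.66], [-2.55, 2.55]. Speed limits (rad/s): [2.57, 2.57, 3.14, 3.14, 3.14, 3.14].

INTERFACE

Orientations are given as a unit quaternion [w, x, y, z].
In Python, from cell import * gives the robot as it stands.
- The arm moves only by the tool apply_moves, never from a script. Its argument "motion" is a list of rows, each a list of 6 numbers: the shift along the world's x, y, z in units of 3 cm (1.0 is 3 cm), then the turn, a rotation vector about the world's x, y, z in units of 0.08 rad (1.0 is 0.08 rad). In form: [[x, y, z, rx, ry, rz], ...]. A call has 1 to 8 rows; each row shifts and turns the commanded pose from where the row before left it; what a row does not reach is not made up. A row lasts 1/10 s, in which the tool goes at most 50 mm and 8.59 degrees, less where a joint would pass 70% of its speed; a pose out of reach is approached as far as the arm can. A call with a number of a shift or a turn outside -1 to 1 is refused whole. A call with a gripper value outside its range is refused whole. "jaw" is the gripper command: -1 is shut, 1 is fully open, values between are in proportion, set as the call begins (left out, the last holds). The fingers move at their own pace and stop on an object; "squeeze" is the grip in N (left out, the last holds). Time passes only in rows, so rows that do not move let the fingers close. It gives the time, the measured TCP pose, the force and the opening at its end, in the units of the state.
- get_obs(): the state, without advancing time (a new reading comes with each control period).
- camera(name): name is "side" or "top"; returns a dict with "img" (384x512x3 uint8, red, green, blue), "z_map" (384x512 float32, m along the optical axis (not along the pixel's ray), 0 where there is no reading), "fx", "fy", "cx", "cy" (pixels), "cam_to_world" (4x4, takes a point from camera to world coordinates). Camera axes: x right, y down, z forward; pixel columns grow to the right and rows downward; lengths in m; the calibration is good to about 2 mm. A picture is of the moment at which its call begins.
- job_done(): hands the job in, once; it reports no verdict.
The state is a dict: "time_s": time; "qpos": joint angles; "dq": joint speeds; "joint_efforts": joint torques, N m; "ee_pos": TCP position; "ee_rot": TCP orientation; "wrist_force": force on the tool from outside, world axes, zero at the start; "torque": the same for the moment, N m; "gripper_width": finger opening in m.
Only numpy, scipy, OpenCV 4.12 (cv2) and the standard library are available. Lean on these libraries where they do the work, as an engineer would, in place of code of your own. Each camera call takes 0.05 s, during which the arm holds its last target.

TASK

The freshly lacquered wooden coasters (three or four of them) on the brown paper must be packed without a gripper finger ever touching them: with the orange-handled spatula, slide the blade under each one, lift it and set it down in the packing gauge, feet down, so that all stand in one square pile between the gauge's posts, beside its green stop. Only when all are piled, slide the yellow jaw shut, gently, until it presses the pile against the green stop, and leave it shut. At the end the spatula must stand back on its blue mat, let go, with the cartons, brush, jar and screwdriver left undisturbed.

Things in the scene. Friction and masses are not known exactly. Their poses are not given: they have to be found in the camera images.
- coaster0: wooden coaster (may be absent): board 90 x 90 x 8 mm on four black rubber feet (10 mm diameter, 9 mm high, centred 32 mm from the middle in x and in y), 17 mm high in all, 0.1 kg. Under the board, between the feet, 54 mm wide and 9 mm high is free from all four sides. Origin: centre, at the bottom of the feet; x, y along the sides, z up. Starts on the paper
- coaster1: wooden coaster (may be absent): board 90 x 90 x 8 mm on four black rubber feet (10 mm diameter, 9 mm high, centred 32 mm from the middle in x and in y), 17 mm high in all, 0.1 kg. Under the board, between the feet, 54 mm wide and 9 mm high is free from all four sides. Origin: centre, at the bottom of the feet; x, y along the sides, z up. Starts on the paper
- coaster2: wooden coaster (may be absent): board 90 x 90 x 8 mm on four black rubber feet (10 mm diameter, 9 mm high, centred 32 mm from the middle in x and in y), 17 mm high in all, 0.1 kg. Under the board, between the feet, 54 mm wide and 9 mm high is free from all four sides. Origin: centre, at the bottom of the feet; x, y along the sides, z up. Starts on the paper
- coaster3: wooden coaster (may be absent): board 90 x 90 x 8 mm on four black rubber feet (10 mm diameter, 9 mm high, centred 32 mm from the middle in x and in y), 17 mm high in all, 0.1 kg. Under the board, between the feet, 54 mm wide and 9 mm high is free from all four sides. Origin: centre, at the bottom of the feet; x, y along the sides, z up. Starts on the paper
- paper: sheet of brown paper, 270 x 580 mm, flat on the table, where the coasters dry. Origin: its centre; x along its short side
- spatula: cranked spatula, 0.14 kg, standing on its blade and on a foot under the handle's end (x -162 to -174 mm). x points forward along the blade, z up. Origin: underside of the blade, where a carried coaster's centre should be. Steel blade 2 mm thick, 40 mm wide, from x -45 to +30 mm (tip). A 16 mm wide neck slopes from (x -45, z 0) up to (x -80, z 43)
- spatula_grip (a point): where to grip the spatula: centre of its level orange handle, 24 mm wide (y) and 24 mm high, which runs from x -70 to -175 mm; this point is at x -105, z 47 mm of the spatula
- mat: blue mat, 270 x 90 mm, flat on the table (under 1 mm), the spatula's place. Origin: its centre; x along its long side, the way the blade points. At the start the blade origin is about 70 mm ahead of the mat's centre along x
- gauge: packing gauge fixed to the table: white bed, x -80 to +70, y -125 to +65 mm, top 12 mm above the table. Origin: at table height below the centre of a pile pushed home; x points away from the robot to the back posts, y to the green stop. The pocket for the pile is open above; front posts (point front_posts) leave a gap through which the blade is drawn out towards -x
- pile (a point): the pile place, on top of the bed (12 mm above the table): the centre of a coaster that touches both back posts and the green stop. Axes as the gauge. Back posts: aluminium, 12 mm square, front faces at x +45, at y -34 and +34 mm, 85 mm high above the table, above that leaning outwards as a lead-in, up to 107 mm
- front_posts (a point): midway between the two front posts, on the bed: like the back posts, but their inner faces are at x -52 mm (so a coaster has 7 mm of play along x), at y -34 and +34 mm, with a 56 mm wide gap between them
- stop: green fixed side stop of the gauge, 80 mm (x) long, 12 mm thick, its inner face at y = +45 mm of the gauge, upright to 85 mm above the table, then leaning outwards up to 107 mm. Origin: bottom centre of its inner face, on the bed
- jaw (a joint): travel of the yellow sliding jaw (80 mm long, 12 mm thick, top 85 mm above the table) along the gauge's +y, in m. Its face is at gauge y = -61 mm at 0 and moves towards the stop; it meets a coaster that touches the stop at 0.016; travel ends at 0.026. Starts at 0 to 0.004. About 2.5 N of friction keep it where it is left
- jaw_grip (a point): black grip on top of the jaw, 24 mm (gauge x) by 20 mm (gauge y), from 85 to 119 mm above the table; this point is on its axis, 107 mm above the table
- jaw_face (a point): point in the middle of the jaw's inner face, 49 mm above the table
- carton0: bystander, leave alone: small cardboard carton 60 x 75 x 50 mm high. Origin: centre of its underside
- carton1: bystander, leave alone: small cardboard carton 70 x 60 x 55 mm high. Origin: centre of its underside
- carton2: bystander, leave alone: small cardboard carton 60 x 80 x 45 mm high. Origin: centre of its underside
- brush: bystander, leave alone: paint brush lying flat. Origin: centre of its underside
- glue: bystander, leave alone: glue jar with a red cap, 56 mm diameter, 80 mm high. Origin: centre of its underside
- screwdriver: bystander, leave alone: screwdriver lying flat. Origin: centre of its underside
Mind the look-alikes: they are no part of the job. Leave any purple or red look-alike of the coaster3 alone.

How it is judged:
On the way, in this order (a step that is already met when the one before it is completed fails the run):
1. a coaster is lifted on the spatula (((height (world z) of coaster0 above 0.03 m and contact force between spatula and coaster0 above 0.3 N) or (height (world z) of coaster1 above 0.03 m and contact force between spatula and coaster1 above 0.3 N) or (height (world z) of coaster2 above 0.03 m and contact force between spatula and coaster2 above 0.3 N) or (height (world z) of coaster3 above 0.03 m and contact force between spatula and coaster3 above 0.3 N))), for 0.2 s.
2. all coasters stand in the gauge in one level pile (each within 22 mm of the pile place), clear of the spatula (horizontal distance between each of coaster0, coaster1, coaster2, coaster3 and pile below 0.022 m and angle between each of coaster0, coaster1, coaster2, coaster3's own z axis and vertical below 0.1 rad and contact force between spatula and coaster0 below 0.1 N and contact force between spatula and coaster1 below 0.1 N and contact force between spatula and coaster2 below 0.1 N and contact force between spatula and coaster3 below 0.1 N), for 0.3 s.
3. the jaw presses the pile against the stop ((contact force between jaw and coaster0 above 1 N or contact force between jaw and coaster1 above 1 N or contact force between jaw and coaster2 above 1 N or contact force between jaw and coaster3 above 1 N) and (contact force between stop and coaster0 above 0.7 N or contact force between stop and coaster1 above 0.7 N or contact force between stop and coaster2 above 0.7 N or contact force between stop and coaster3 above 0.7 N)), for 0.2 s.
At the end, for the whole second after the job is handed in: Every coaster lies within 9 mm of the pile place, level within 0.06 rad, square to the gauge within 0.07 rad; jaw joint above 0.0125; the spatula stands on the mat (blade origin within 110 mm of its centre, 35 mm of its long centreline, along it within 0.35 rad); all at rest (horizontal distance between each of coaster0, coaster1, coaster2, coaster3 and pile below 0.009 m and angle between each of coaster0, coaster1, coaster2, coaster3's own z axis and vertical below 0.06 rad and (angle between the x axis of coaster0 and the x axis of gauge, either way round below 0.07 rad or angle between the x axis of coaster0 and the y axis of gauge, either way round below 0.07 rad) and linear speed of each of coaster0, coaster1, coaster2, coaster3, spatula below 0.02 m/s and (angle between the x axis of coaster1 and the x axis of gauge, either way round below 0.07 rad or angle between the x axis of coaster1 and the y axis of gauge, either way round below 0.07 rad) and (angle between the x axis of coaster2 and the x axis of gauge, either way round below 0.07 rad or angle between the x axis of coaster2 and the y axis of gauge, either way round below 0.07 rad) and (angle between the x axis of coaster3 and the x axis of gauge, either way round below 0.07 rad or angle between the x axis of coaster3 and the y axis of gauge, either way round below 0.07 rad) and value of joint jaw above 0.0125 m and horizontal distance between spatula and mat below 0.11 m and height (world z) of spatula below 0.008 m and y of spatula in the frame of mat between -0.035 and 0.035 m and angle between the x axis of spatula and the x axis of mat, either way round below 0.35 rad and angle between spatula's own z axis and vertical below 0.1 rad); the robot touches nothing.
It fails at once if a gripper finger touches a coaster (contact force between the fingers and coaster0 above 0.5 N or contact force between the fingers and coaster1 above 0.5 N or contact force between the fingers and coaster2 above 0.5 N or contact force between the fingers and coaster3 above 0.5 N).
It fails at once if the jaw squeezes a coaster with more than 40 N (contact force between jaw and coaster0 above 40 N or contact force between jaw and coaster1 above 40 N or contact force between jaw and coaster2 above 40 N or contact force between jaw and coaster3 above 40 N).
It fails at once if a bystander is moved more than 40 mm (distance of any of carton0, carton1, carton2, brush, glue, screwdriver from where it was at the start of the episode above 0.04 m).
Of coaster0, coaster1, coaster2, coaster3 only 3 to 4 are there at a start; the rules pass over those that are not, and their reading is None.
At some moment in a run one of coaster0, coaster1, coaster2, coaster3 may be knocked a few centimetres aside while the robot is not near it.
It also fails if it takes over 210 s, if anything falls off the work surface, if the arm or the gripper's body presses on something with over 40 N, if the wrist force passes 120 N, or if a joint passes its speed limit or range.

## Working session

There is one attempt and no reset: what is moved stays moved. The work goes in short steps, Python scripts to look and compute and a tool call to move; the robot and the scene stay as the last step left them, time stands still between calls to the robot, and variables do not carry over. Pictures are saved under pics/ and viewed, and the job is handed in when it is done.

Besides the shell and the picture viewer there is one more tool, called after "Call:" as name(argument=value, ...), one argument or row to a line, values as JSON. apply_moves: Moves the arm, as the interface text tells. Its arguments: {"type":"object","properties":{"motion":{"type":"array","items":{"type":"array","items":{"type":"number"}}},"jaw":{"type":"number"},"squeeze":{"type":"number"}},"required":["motion"]}

```bash
ls; mkdir -p pics; python3 - <<'E'
from cell import *
import cv2,numpy as np
o=get_obs();print({k:np.round(v,3) for k,v in o.items()}, )
for n in("side","top"):
    c=camera(n);cv2.imwrite(f"pics/{n}0.png",cv2.cvtColor(c["img"],cv2.COLOR_RGB2BGR))
    print(n,c["fx"],c["fy"],c["cx"],c["cy"],np.round(c["cam_to_world"],3))
E
```

```text
pics
{'time_s': np.float64(0.0), 'qpos': array([ 1.219,  0.265,  1.605,  0.   ,  1.274, -0.037]), 'dq': array([-0.001, -0.   , -0.002, -0.   , -0.001, -0.001]), 'joint_efforts': array([-0.0000e+00, -5.0213e+01, -3.5686e+01,  7.3000e-02,  3.0000e-02,
       -0.0000e+00]), 'ee_pos': array([0.209, 0.641, 0.237]), 'ee_rot': array([-0.   ,  0.157,  0.988, -0.001]), 'wrist_force': array([ 0.079, -0.713, -0.087]), 'torque': array([-0.015,  0.038,  0.031]), 'gripper_width': np.float64(0.088)}
side 392.31304106945726 392.31304106945726 255.11834866220664 190.83847429665573 [[ 0.98  -0.125  0.157  0.366]
 [-0.2   -0.663  0.722 -0.922]
 [ 0.013 -0.738 -0.674  0.992]
 [ 0.     0.     0.     1.   ]]
top 469.2144936181173 469.2144936181173 261.9452807619261 187.80326988489085 [[ 9.000e-03 -9.950e-01  1.020e-01  4.390e-01]
 [-1.000e+00 -9.000e-03  2.000e-03  3.000e-02]
 [-1.000e-03 -1.020e-01 -9.950e-01  1.739e+00]
 [ 0.000e+00  0.000e+00  0.000e+00  1.000e+00]]
```

View pics/top0.png

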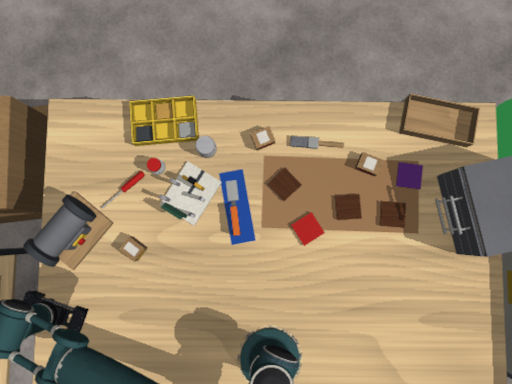

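View pics/side0.png

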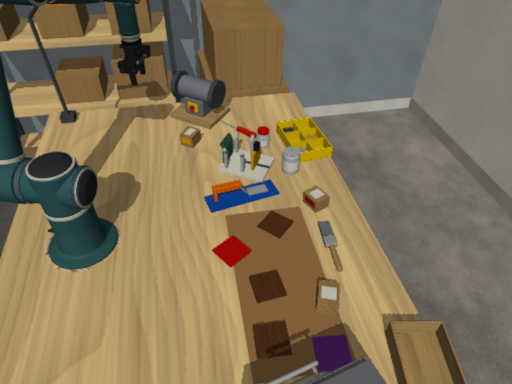

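```bash
cat > h.py <<'E'
from cell import *
import cv2,numpy as np
def proj(c,P):
    M=np.linalg.inv(c["cam_to_world"]);p=M[:3,:3]@np.asarray(P,float)+M[:3,3]
    return np.array([c["fx"]*p[0]/p[2]+c["cx"],c["fy"]*p[1]/p[2]+c["cy"]])
def ray(c,u,v,z):
    M=c["cam_to_world"];d=M[:3,:3]@np.array([(u-c["cx"])/c["fx"],(v-c["cy"])/c["fy"],1]);o=M[:3,3]
    return o+d*(z-o[2])/d[2]
def cloud(c):
    z=c["z_map"];v,u=np.mgrid[:384,:512]
    p=np.stack([(u-c["cx"])/c["fx"]*z,(v-c["cy"])/c["fy"]*z,z],-1)
    return p@c["cam_to_world"][:3,:3].T+c["cam_to_world"][:3,3]
def save(c,name,box=None,s=4):
    im=cv2.cvtColor(c["img"],cv2.COLOR_RGB2BGR)
    if box: x0,y0,x1,y1=box; im=im[y0:y1,x0:x1]
    im=cv2.resize(im,None,fx=s,fy=s,interpolation=cv2.INTER_NEAREST);cv2.imwrite("pics/"+name,im)
E
python3 - <<'E'
from h import *
t=camera("top");s=camera("side")
np.save("t0.npy",t,allow_pickle=True);np.save("s0.npy",s,allow_pickle=True)
save(t,"t_a.png",(255,140,450,250),4);save(t,"t_b.png",(100,140,260,260),5)
save(s,"s_a.png",(190,180,360,384),2.9);save(s,"s_b.png",(180,110,300,215),5.5)
E
```

```text
(no output)
```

View pics/t_a.png

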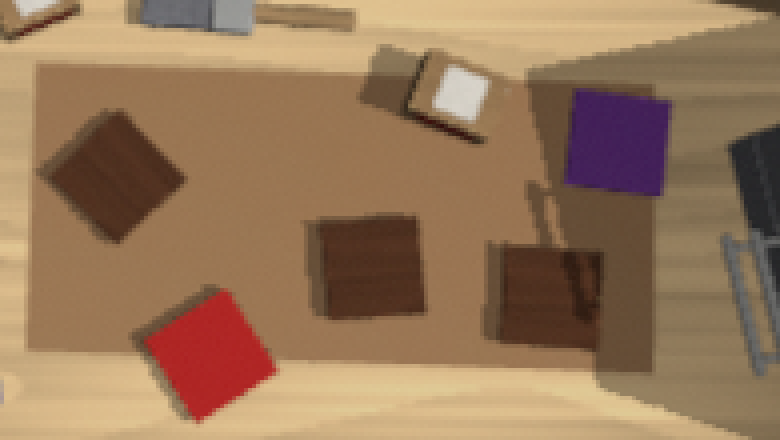

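View pics/t_b.png

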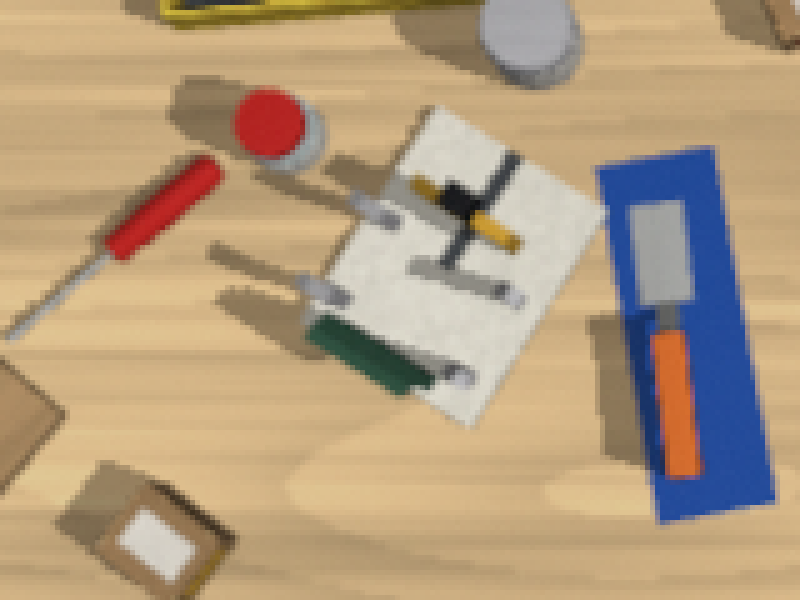

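View pics/s_a.png

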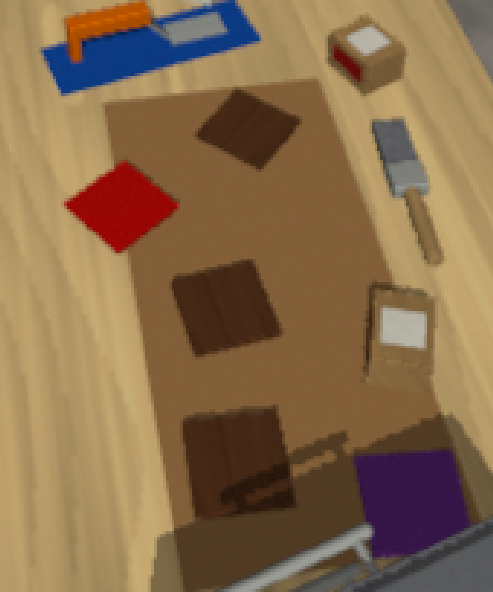

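View pics/s_b.png

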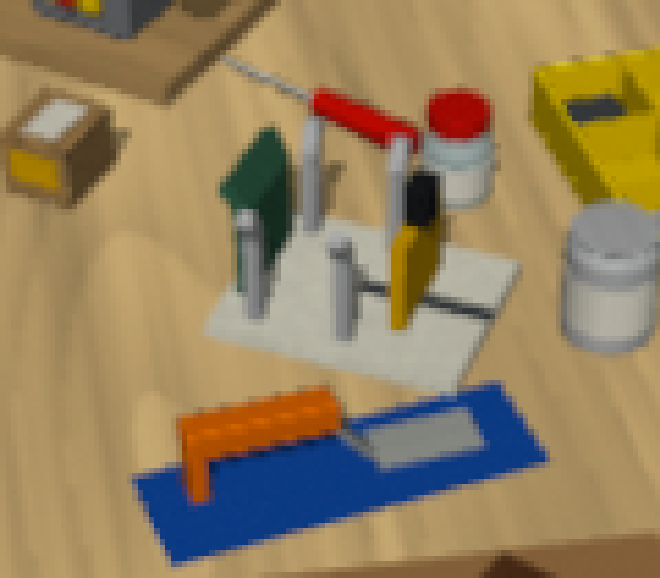

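```bash
python3 - <<'E'
from h import *
import cell
print([k for k in dir(cell) if not k.startswith('_')]); 
try: print(tcp_to_grasp)
except Exception as e: print(e)
t=np.load("t0.npy",allow_pickle=True).item();s=np.load("s0.npy",allow_pickle=True).item()
def rect(c,m,z,box):
    mm=np.zeros_like(m,np.uint8);x0,y0,x1,y1=box;mm[y0:y1,x0:x1]=m[y0:y1,x0:x1]
    n,l,st,_=cv2.connectedComponentsWithStats(mm);k=1+np.argmax(st[1:,4])
    cs,_=cv2.findContours((l==k).astype(np.uint8),cv2.RETR_EXTERNAL,cv2.CHAIN_APPROX_NONE)
    p=max(cs,key=cv2.contourArea)[:,0].astype(float)
    w=np.array([ray(c,u,v,z)[:2] for u,v in p])
    r=cv2.minAreaRect((w*1000).astype(np.float32));return r,st[k,4]
for n,c in(("top",t),("side",s)):
    hsv=cv2.cvtColor(c["img"],cv2.COLOR_RGB2HSV);H,S,V=cv2.split(hsv)
    dark=((V<105)&(H<15)&(S>90)).astype(np.uint8)
    bx=dict(A=(262,160,305,205),B=(330,188,365,225),C=(377,198,412,232)) if n=="top" else dict(A=(250,205,300,245),B=(245,265,290,308),C=(248,315,295,362))
    for k,b in bx.items(): print(n,k,rect(c,dark,.017,b))
    blue=((H>105)&(H<125)&(S>150)&(V>90)).astype(np.uint8); 
    blue2=((H>105)&(H<125)&(S>150)).astype(np.uint8);
    org=((H<14)&(S>180)&(V>140)).astype(np.uint8)
    print("mat",rect(c,blue2,0.001,(0,0,512,384)))
    print("orange",rect(c,org,.059,(215,165,260,250) if n=="top" else (205,175,250,205)))
    pc=cloud(c)
    np.save(n+"_pc.npy",pc)
    red=((H<6)|(H>174))&(S>180)&(V>100)
    print("red",rect(c,red.astype(np.uint8),.017,(285,205,330,250)if n=="top" else(205,230,256,270)))
pc=np.load("top_pc.npy")
# height map print
for (u,v) in [(480,200),(450,200),(465,240),(440,220),(446,205),(487,165),(409,175),(367,163),(262,138),(130,245),(206,147),(155,165),(306,228),(60,220)]: print((u,v),np.round(pc[v,u],3))
E
```

```text
['PlanningError', 'camera', 'get_obs', 'job_done', 'tcp_to_grasp']
-0.0187
top A (((631.3775634765625, -44.56346130371094), (96.79570007324219, 91.99690246582031), 45.32509994506836), np.int32(621))
top B (((548.5689086914062, -277.1501159667969), (90.69844818115234, 100.43098449707031), 4.910451889038086), np.int32(625))
top C (((521.6953125, -451.9354553222656), (124.91232299804688, 119.44673919677734), 88.67662811279297), np.int32(741))
mat (((546.2117919921875, 125.90232849121094), (264.64617919921875, 84.256103515625), 10.882305145263672), np.int32(1097))
orange (((492.0473327636719, 129.47225952148438), (98.87381744384766, 20.281219482421875), 8.269421577453613), np.int32(156))
red (((467.1722717285156, -133.62420654296875), (86.57173156738281, 87.08515930175781), 32.66771697998047), np.int32(567))
side A (((626.0294189453125, -51.11036682128906), (93.85940551757812, 91.42716979980469), 44.236900329589844), np.int32(546))
side B (((544.5535278320312, -285.3554382324219), (89.36608123779297, 93.72686004638672), 4.750243186950684), np.int32(840))
side C (((518.8501586914062, -448
[... 221 characters left out ...]
e (((501.0849914550781, 118.88483428955078), (80.87484741210938, 40.26522445678711), 6.417412757873535), np.int32(67))
red (((463.21142578125, -137.56362915039062), (90.88512420654297, 89.84407043457031), 33.312164306640625), np.int32(646))
(480, 200) [ 0.56  -0.673  0.225]
(450, 200) [ 0.562 -0.591  0.186]
(465, 240) [ 0.43  -0.663  0.125]
(440, 220) [ 0.501 -0.608  0.05 ]
(446, 205) [ 0.55  -0.602  0.123]
(487, 165) [ 0.675 -0.701  0.222]
(409, 175) [ 0.667 -0.511  0.016]
(367, 163) [ 0.705 -0.348  0.05 ]
(262, 138) [0.793 0.034 0.056]
(130, 245) [0.402 0.5   0.059]
(206, 147) [0.752 0.234 0.089]
(155, 165) [0.687 0.416 0.079]
(306, 228) [ 0.468 -0.13   0.014]
(60, 220) [0.484 0.702 0.179]
```

```bash
cat >> h.py <<'E'
def rect(c,m,z,box):
    mm=np.zeros_like(m,np.uint8);x0,y0,x1,y1=box;mm[y0:y1,x0:x1]=m[y0:y1,x0:x1]
    n,l,st,_=cv2.connectedComponentsWithStats(mm);k=1+np.argmax(st[1:,4])
    cs,_=cv2.findContours((l==k).astype(np.uint8),cv2.RETR_EXTERNAL,cv2.CHAIN_APPROX_NONE)
    p=max(cs,key=cv2.contourArea)[:,0].astype(float)
    w=np.array([ray(c,u,v,z)[:2] for u,v in p])
    r=cv2.minAreaRect((w*1000).astype(np.float32));return tuple(np.round(r[0],1)),tuple(np.round(r[1],1)),round(r[2],1),cv2.boxPoints(r).round(0).tolist()
E
python3 - <<'E'
from h import *
t=np.load("t0.npy",allow_pickle=True).item();s=np.load("s0.npy",allow_pickle=True).item()
for n,c in(("top",t),("side",s)):
    H,S,V=cv2.split(cv2.cvtColor(c["img"],cv2.COLOR_RGB2HSV))
    b=(155,155,225,228) if n=="top" else (210,130,280,185)
    w=((S<60)&(V>150)).astype(np.uint8)
    print(n,"bed",rect(c,w,.012,b))
    g=((H>60)&(H<95)&(S>80)&(V<120)).astype(np.uint8)
    print("green",rect(c,g,.1,b if n=='top' else (210,125,240,170)))
    y=((H>18)&(H<28)&(S>200)&(V>120)).astype(np.uint8)
    print("yellow",rect(c,y,.085,b if n=='top' else (245,140,265,175)))
    k=((V<50)).astype(np.uint8)
    print("black",rect(c,k,.119,b if n=='top' else (245,135,265,155)))
    gr=((S<40)&(V>100)).astype(np.uint8)
    print("blade",rect(c,gr,.002,(224,175,245,202) if n=='top' else (244,180,272,197)))
    save(c,"x.png")
# tighten coaster
    print("V samples",[int(V[v,u]) for u,v in ([(283,183),(272,180),(347,207),(332,205),(390,215)] if n=="top" else[(275,224)])])
E
```

```text
top bed ((np.float64(596.7), np.float64(300.0)), (np.float64(160.6), np.float64(190.6)), 58.1, [[473.0, 282.0], [635.0, 181.0], [720.0, 318.0], [558.0, 419.0]])
green ((np.float64(522.0), np.float64(341.0)), (np.float64(87.5), np.float64(20.2)), 59.9, [[491.0, 308.0], [509.0, 298.0], [553.0, 374.0], [535.0, 384.0]])Traceback (most recent call last):
  File "<stdin>", line 11, in <module>
  File "h.py", line 19, in rect
    n,l,st,_=cv2.connectedComponentsWithStats(mm);k=1+np.argmax(st[1:,4])
                                                      ~~~~~~~~~^^^^^^^^^^
    return _wrapfunc(a, 'argmax', axis=axis, out=out, **kwds)
    return bound(*args, **kwds)
ValueError: attempt to get argmax of an empty sequence
```

```bash
python3 - <<'E'
from h import *
t=np.load("t0.npy",allow_pickle=True).item();s=np.load("s0.npy",allow_pickle=True).item()
for n,c in(("top",t),("side",s)):
    H,S,V=cv2.split(cv2.cvtColor(c["img"],cv2.COLOR_RGB2HSV))
    b=(155,155,225,228) if n=="top" else (210,130,280,185)
    x0,y0,x1,y1=b
    w=((S<45)&(V>150)).astype(np.uint8)*255
    cv2.imwrite(f"pics/m_{n}.png",cv2.resize(w[y0:y1,x0:x1],None,fx=7,fy=7,interpolation=0))
    save(c,f"z_{n}.png",b,7)
E
```

```text
(no output)
```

View pics/m_top.png

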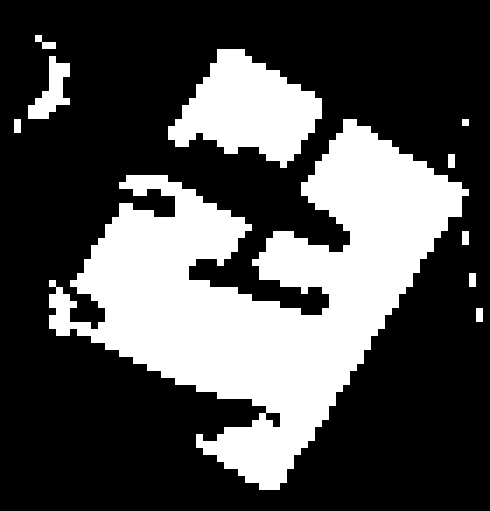

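View pics/z_top.png

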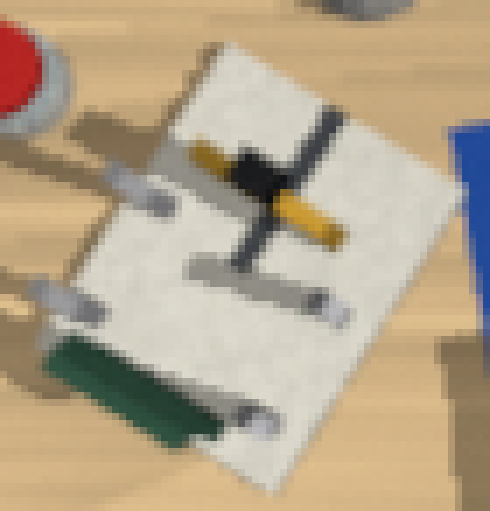

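View pics/z_side.png

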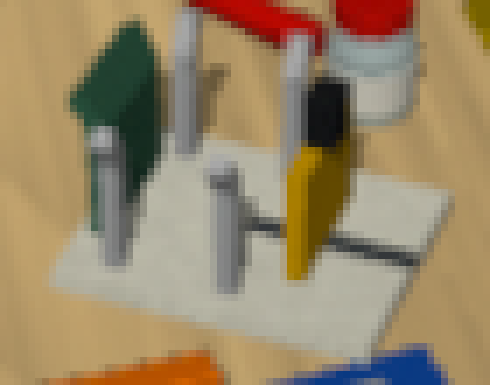

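```bash
python3 - <<'E'
from h import *
t=np.load("t0.npy",allow_pickle=True).item();s=np.load("s0.npy",allow_pickle=True).item()
def P(c,o,u,v,z=.012): return ray(c,u/7+o[0]-.5,v/7+o[1]-.5,z)[:2]*1000
from itertools import combinations
def fit(G,W):
    G=np.array(G,float);W=np.array(W)
    g=G-G.mean(0);w=W-W.mean(0)
    a=np.arctan2((g[:,0]*w[:,1]-g[:,1]*w[:,0]).sum(),(g*w).sum())
    R=np.array([[np.cos(a),-np.sin(a)],[np.sin(a),np.cos(a)]])
    o=W.mean(0)-R@G.mean(0);return np.degrees(a),o,(W-o-G@R.T).round(1)
T=[P(t,(155,155),*p) for p in[(465,190),(276,493),(223,43)]]
print(fit([(-80,-125),(-80,65),(70,-125)],T))
Sd=[P(s,(210,130),*p) for p in[(367,360),(50,282),(453,193)]]
print(fit([(-80,-125),(-80,65),(70,-125)],Sd))
E
```

```text
(np.float64(59.476498401139644), array([570.88477977, 317.77548499]), array([[-1.4, -0.2],
       [ 1.5, -0.5],
       [-0.1,  0.7]]))
(np.float64(59.751235413875385), array([565.47615313, 311.5489598 ]), array([[-3. , -3. ],
       [ 0.5, -0.6],
       [ 2.6,  3.6]]))
```

```bash
python3 - <<'E'
from h import *
t=np.load("t0.npy",allow_pickle=True).item();s=np.load("s0.npy",allow_pickle=True).item()
for n,c in(("top",t),("side",s)):
    H,S,V=cv2.split(cv2.cvtColor(c["img"],cv2.COLOR_RGB2HSV))
    org=((H<14)&(S>170)&(V>120)).astype(np.uint8)
    gr=((S<60)&(V>90)).astype(np.uint8)
    b=(224,175,245,202) if n=='top' else (238,180,272,200)
    if n=="top": print("handle",rect(c,org,.059,(215,165,260,250)))
    print("blade",rect(c,gr,.002,b))
E
```

```text
handle ((np.float64(493.3), np.float64(129.9)), (np.float64(101.4), np.float64(21.2)), 8.0, [[442.0, 133.0], [445.0, 112.0], [545.0, 126.0], [542.0, 147.0]])
blade ((np.float64(604.4), np.float64(145.1)), (np.float64(78.8), np.float64(39.5)), 8.4, [[563.0, 159.0], [568.0, 120.0], [646.0, 131.0], [640.0, 170.0]])
blade ((np.float64(594.8), np.float64(145.8)), (np.float64(88.7), np.float64(40.2)), 5.2, [[549.0, 162.0], [553.0, 122.0], [641.0, 130.0], [637.0, 170.0]])
```

Call:
apply_moves(
  motion=[
    [0.526,-0.95,0,0,0,0.316],
    [0.526,-0.95,0,0,0,0.316],
    [0.526,-0.95,0,0,0,0.316],
    [0.526,-0.95,0,0,0,0.316],
    [0.526,-0.95,0,0,0,0.316],
    [0.526,-0.95,0,0,0,0.316],
  ],
  jaw=1,
  squeeze=55,
)

```text
time_s: 0.8
ee_pos: [0.304, 0.4695, 0.2385]
ee_rot: [-0.0, 0.081, 0.997, -0.0]
wrist_force: [0.9, -0.1, 0.6]
gripper_width: 0.0881
```

Call:
apply_moves(
  motion=[
    [0.526,-0.95,0,0,0,0.316],
    [0.526,-0.95,0,0,0,0.316],
    [0.526,-0.95,0,0,0,0.316],
    [0.526,-0.95,0,0,0,0.316],
    [0.526,-0.95,0,0,0,0.316],
    [0.526,-0.95,0,0,0,0.316],
  ],
)

```text
time_s: 1.4
ee_pos: [0.3987, 0.2986, 0.2387]
ee_rot: [0.0, 0.005, 1.0, 0.0]
wrist_force: [0.5, -0.5, 0.7]
gripper_width: 0.088
```

Call:
apply_moves(
  motion=[
    [0.526,-0.95,0,0,0,0.316],
    [0.526,-0.95,0,0,0,0.316],
    [0.526,-0.95,0,0,0,0.316],
    [0.526,-0.95,0,0,0,0.316],
    [0.526,-0.95,0,0,0,0.316],
    [0.526,-0.95,0,0,0,0.316],
    [0,0,0,0,0,0],
    [0,0,0,0,0,0],
  ],
)

```text
time_s: 2.2
ee_pos: [0.493, 0.1284, 0.2385]
ee_rot: [-0.0, -0.069, 0.998, 0.0]
wrist_force: [0.2, 0.2, 0.8]
gripper_width: 0.088
```

Call:
apply_moves(
  motion=[
    [0,0,-1,0,0,0],
    [0,0,-1,0,0,0],
    [0,0,-1,0,0,0],
    [0,0,-1,0,0,0],
    [0,0,-1,0,0,0],
    [0,0,-0.8,0,0,0],
    [0,0,0,0,0,0],
  ],
)

```text
time_s: 2.9
ee_pos: [0.489, 0.1293, 0.0611]
ee_rot: [-0.004, -0.071, 0.997, -0.0]
wrist_force: [-1.0, 0.3, 0.3]
gripper_width: 0.0881
```

```bash
python3 - <<'E'
from h import *
t=camera("top");save(t,"t1.png",(200,150,280,260),6)
s=camera("side");save(s,"s1.png",(180,130,300,220),6)
E
```

```text
(no output)
```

View pics/s1.png

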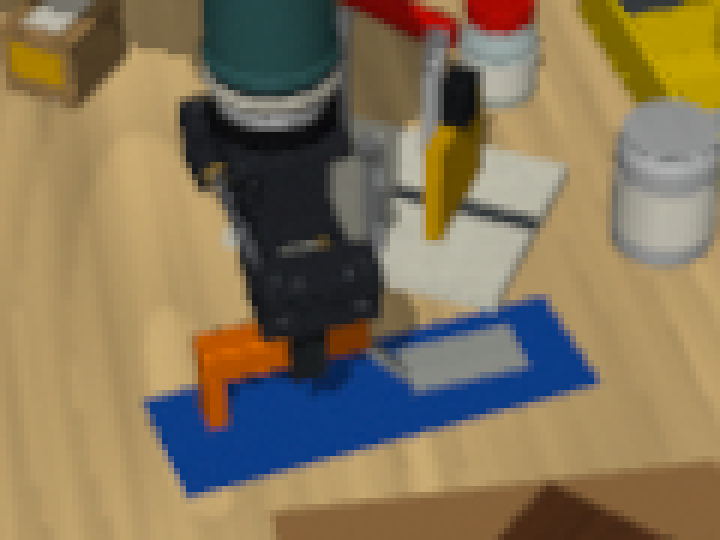

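View pics/t1.png

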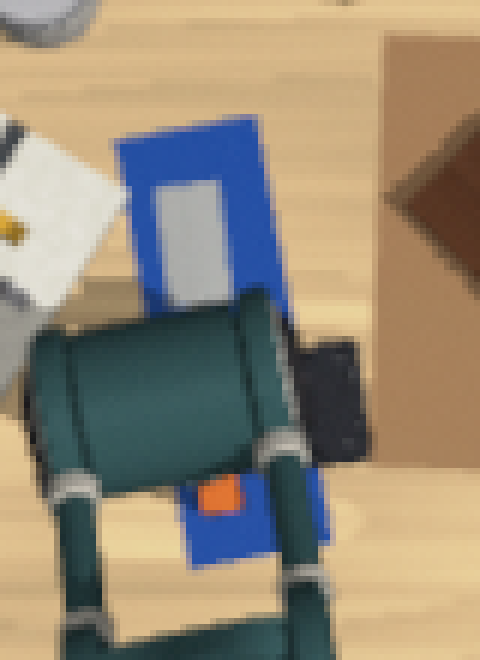

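Call:
apply_moves(
  motion=[
    [0,0,-0.3,0,0,0],
    [0,0,-0.3,0,0,0],
    [0,0,-0.3,0,0,0],
    [0,0,-0.2,0,0,0],
    [0,0,0,0,0,0],
    [0,0,0,0,0,0],
  ],
)

```text
time_s: 3.6
ee_pos: [0.4929, 0.1287, 0.0314]
ee_rot: [-0.0, -0.07, 0.998, -0.0]
wrist_force: [0.3, 0.8, 0.0]
gripper_width: 0.0882
```

Call:
apply_moves(
  motion=[
    [0,0,-0.1,0,0,0],
    [0,0,0,0,0,0],
    [0,0,0,0,0,0],
    [0,0,0,0,0,0],
    [0,0,0,0,0,0],
    [0,0,0,0,0,0],
    [0,0,0,0,0,0],
    [0,0,0,0,0,0],
  ],
  jaw=-1,
  squeeze=55,
)

```text
time_s: 4.4
ee_pos: [0.493, 0.1288, 0.0287]
ee_rot: [-0.0, -0.07, 0.998, 0.0]
wrist_force: [1.4, 0.9, -0.8]
gripper_width: 0.0264
```

Call:
apply_moves(
  motion=[
    [0,0,0,0,0,0],
    [0,0,0,0,0,0],
    [0,0,0.3,0,0,0],
    [0,0,0.7,0,0,0],
    [0,0,1,0,0,0],
    [0,0,0.5,0,0,0],
    [0,0,0,0,0,0],
    [0,0,0,0,0,0],
  ],
)

```text
time_s: 5.2
ee_pos: [0.4929, 0.1288, 0.1038]
ee_rot: [0.0, -0.07, 0.998, 0.0]
wrist_force: [0.1, -0.8, -2.6]
gripper_width: 0.0234
```

```bash
python3 - <<'E'
from h import *
print(get_obs()["ee_pos"],get_obs()["ee_rot"])
t=camera("top");save(t,"t2.png",(200,150,280,260),6)
s=camera("side");save(s,"s2.png",(180,130,300,220),6)
E
```

```text
[0.49294041 0.12878575 0.10381822] [ 2.02094082e-04 -7.00697569e-02  9.97542073e-01  5.75191593e-06]
```

View pics/s2.png

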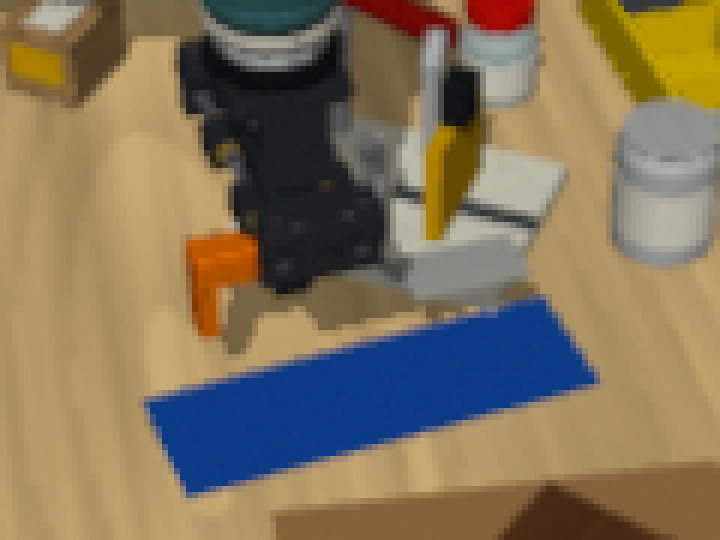

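View pics/t2.png

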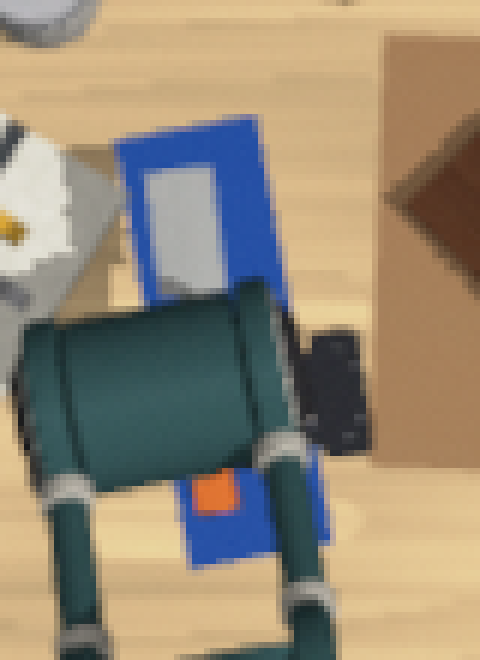

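```bash
python3 - <<'E'
from h import *
t=camera("top");s=camera("side")
for n,c in(("top",t),("side",s)):
    H,S,V=cv2.split(cv2.cvtColor(c["img"],cv2.COLOR_RGB2HSV))
    gr=((S<60)&(V>90)).astype(np.uint8)
    b=(223,175,240,199) if n=='top' else (247,168,270,182)
    print(n,rect(c,gr,.077,b))
    pc=cloud(c); x0,y0,x1,y1=b
    q=pc[y0:y1,x0:x1].reshape(-1,3);g=gr[y0:y1,x0:x1].reshape(-1)>0;q=q[g];q=q[(q[:,2]>.06)&(q[:,2]<.1)]
    A=np.c_[q[:,:2],np.ones(len(q))];print("plane",np.linalg.lstsq(A,q[:,2],rcond=None)[0],np.median(q,0),len(q))
E
```

```text
top ((np.float64(605.4), np.float64(145.1)), (np.float64(74.0), np.float64(39.8)), 7.2, [[566.0, 160.0], [571.0, 121.0], [645.0, 130.0], [640.0, 169.0]])
plane [-0.0192212   0.02358679  0.08428971] [0.60660878 0.14604739 0.07614387] 220
side ((np.float64(605.3), np.float64(141.9)), (np.float64(73.2), np.float64(77.6)), 79.3, [[560.0, 113.0], [637.0, 99.0], [650.0, 171.0], [574.0, 185.0]])
plane [-0.00283422 -0.00174742  0.07869274] [0.60329769 0.1436845  0.07667534] 153
```

Call:
apply_moves(
  motion=[
    [-0.1,-0.5,0,0,0,-0.1],
    [-0.2,-0.95,0,0,0,-0.1],
    [-0.2,-0.95,0,0,0,-0.1],
    [-0.2,-0.95,0,0,0,-0.1],
    [-0.2,-0.95,0,0,0,-0.1],
    [-0.2,-0.95,0,0,0,-0.1],
    [-0.2,-0.95,0,0,0,-0.1],
    [-0.3,-0.95,0,0,0,0],
  ],
)

```text
time_s: 6.2
ee_pos: [0.444, -0.0875, 0.1033]
ee_rot: [-0.0, -0.042, 0.999, -0.0]
wrist_force: [0.3, -0.5, -0.5]
gripper_width: 0.0231
```

Call:
apply_moves(
  motion=[
    [-0.5,-0.95,0,0,0,0],
    [-0.5,-0.95,0,0,0,0],
    [-0.5,-0.95,0,0,0,0],
    [-0.6,-0.95,0,0,0,0],
    [-0.6,-0.95,0,0,0,0],
    [-0.6,-0.95,0,0,0,0],
    [-0.47,-0.94,0,0,0,0],
    [0,-0.5,0,0,0,0],
  ],
)

```text
time_s: 7.0
ee_pos: [0.3294, -0.3015, 0.1032]
ee_rot: [-0.001, -0.041, 0.999, 0.0]
wrist_force: [-0.1, 0.3, -1.3]
gripper_width: 0.0233
```

Call:
apply_moves(
  motion=[
    [0,0,0,0,0,0],
    [0,0,-0.6,0,0,0],
    [0,0,-0.6,0,0,0],
    [0,0,-0.4,0,0,0],
    [0,0,0,0,0,0],
    [0,0,0,0,0,0],
  ],
)

```text
time_s: 7.6
ee_pos: [0.3321, -0.2993, 0.0556]
ee_rot: [-0.0, -0.043, 0.999, 0.0]
wrist_force: [-0.9, 0.4, -1.2]
gripper_width: 0.0232
```

```bash
python3 - <<'E'
from h import *
o=get_obs();print(o["ee_pos"],o["ee_rot"],o["qpos"])
t=camera("top");save(t,"t3.png",(255,140,450,270),4)
s=camera("side");save(s,"s3.png",(190,200,330,350),4)
np.save("t.npy",t,allow_pickle=True);np.save("s.npy",s,allow_pickle=True)
E
```

```text
[ 0.33214172 -0.29926659  0.05558488] [-2.43031076e-04 -4.25483184e-02  9.99094320e-01  3.48964923e-04] [-7.89187122e-01  3.14494953e-02  2.24366161e+00  1.45372630e-04
  8.67324800e-01 -2.44519987e+00]
```

View pics/s3.png

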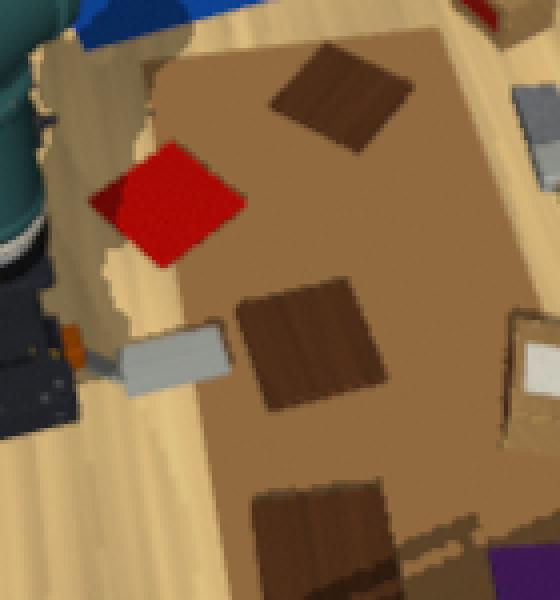

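View pics/t3.png

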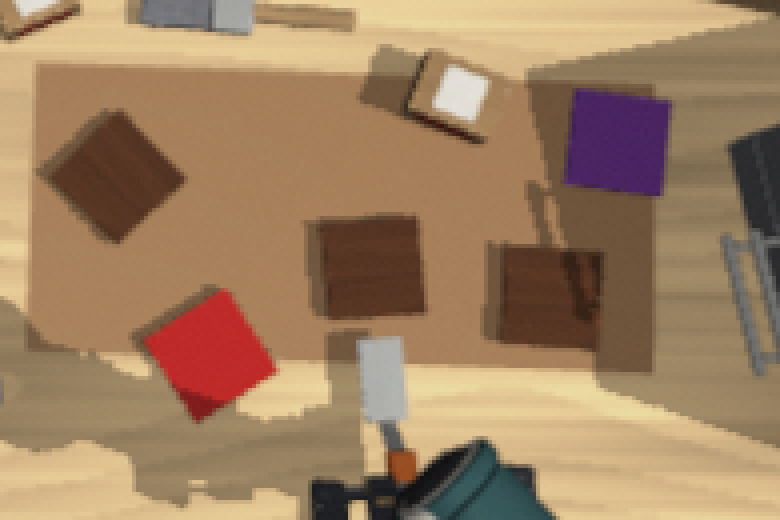

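```bash
cat > meas.py <<'E'
from h import *
def blade(c,n,z,b):
    H,S,V=cv2.split(cv2.cvtColor(c["img"],cv2.COLOR_RGB2HSV))
    return rect(c,((S<60)&(V>90)).astype(np.uint8),z,b)
def coast(c,b,vmax=78):
    pc=cloud(c);H,S,V=cv2.split(cv2.cvtColor(c["img"],cv2.COLOR_RGB2HSV))
    m=((V<vmax+25)&(pc[...,2]>.009)).astype(np.uint8)
    return rect(c,m,.017,b)
E
python3 - <<'E'
from meas import *
t=np.load("t.npy",allow_pickle=True).item();s=np.load("s.npy",allow_pickle=True).item()
print("blade top",blade(t,"top",.029,(342,220,360,248)));print("blade side",blade(s,"side",.029,(218,275,250,302)))
for k,b in dict(A=(262,160,305,205),B=(330,188,365,225),C=(377,198,412,232),R=(285,205,330,250)).items(): print("top",k,coast(t,b,230 if k=="R" else 78))
for k,b in dict(A=(250,205,300,245),B=(245,265,290,308),C=(248,315,295,362),R=(205,230,256,270)).items(): print("side",k,coast(s,b,230 if k=="R" else 78))
pc=cloud(t);print(pc[207,328:370,2].round(3)); print(cv2.cvtColor(t["img"],cv2.COLOR_RGB2HSV)[207,328:345].tolist())
E
```

```text
blade top ((np.float64(442.0), np.float64(-288.5)), (np.float64(83.1), np.float64(41.1)), 4.2, [[399.0, -271.0], [402.0, -312.0], [485.0, -306.0], [482.0, -265.0]])
blade side ((np.float64(440.4), np.float64(-289.2)), (np.float64(81.2), np.float64(41.6)), 4.2, [[398.0, -271.0], [401.0, -313.0], [482.0, -307.0], [479.0, -266.0]])
top A ((np.float64(631.3), np.float64(-46.4)), (np.float64(88.9), np.float64(89.5)), 45.5, [[568.0, -47.0], [632.0, -109.0], [694.0, -46.0], [631.0, 17.0]])
top B ((np.float64(549.2), np.float64(-280.7)), (np.float64(89.0), np.float64(89.7)), 4.9, [[501.0, -240.0], [509.0, -329.0], [597.0, -322.0], [590.0, -232.0]])
top C ((np.float64(523.5), np.float64(-445.5)), (np.float64(94.0), np.float64(89.9)), 85.6, [[475.0, -489.0], [565.0, -496.0], [572.0, -402.0], [482.0, -395.0]])
top R ((np.float64(468.2), np.float64(-129.6)), (np.float64(94.4), np.float64(94.7)), 32.8, [[403.0, -115.0], [454.0, -195.0], [534.0, -144.0], [482.0, -64.0]])
side A ((np.float64(626.3), np.float64(-51.8)), (np.float64(90.5), np.float64(91.3)), 43.5, [[562.0, -50.0], [625.0, -116.0], [6
[... 379 characters left out ...]
3), np.float64(-136.2)), (np.float64(92.5), np.float64(93.3)), 32.7, [[400.0, -122.0], [451.0, -200.0], [528.0, -150.0], [478.0, -72.0]])
[ 0.003  0.003 -0.002 -0.003  0.003  0.004  0.008  0.009  0.012  0.022
  0.027  0.015  0.023  0.014  0.02   0.015  0.018  0.015  0.019  0.023
  0.021  0.017  0.022  0.018  0.012  0.019  0.025  0.011  0.022  0.017
  0.017  0.014  0.004  0.003  0.007 -0.003  0.002 -0.003  0.012  0.001
 -0.003 -0.001]
[[15, 115, 168], [15, 116, 167], [15, 116, 169], [15, 116, 141], [15, 114, 114], [15, 116, 112], [16, 114, 112], [14, 115, 93], [10, 138, 85], [10, 155, 89], [10, 151, 88], [11, 149, 87], [11, 151, 86], [11, 148, 88], [11, 148, 88], [11, 144, 90], [10, 147, 90]]
```

Call:
apply_moves(
  motion=[
    [0,-0.06,-0.3,0,0,0],
    [0,0,-0.3,0,0,0],
    [0,0,-0.2,0,0,0],
    [0,0,0,0,0,0],
    [0,0,0,0,0,0],
    [0,0,0,0,0,0],
  ],
)

```text
time_s: 8.3
ee_pos: [0.332, -0.3018, 0.0318]
ee_rot: [0.0, -0.042, 0.999, -0.0]
wrist_force: [0.4, 0.1, -2.2]
gripper_width: 0.0237
```

Call:
apply_moves(
  motion=[
    [0.3,0.025,-0.03,0,0,0],
    [0.4,0.035,0,0,0,0],
    [0.4,0.035,0,0,0,0],
    [0.4,0.035,0,0,0,0],
    [0.4,0.035,0,0,0,0],
    [0.4,0.035,0,0,0,0],
    [0.4,0.035,0,0,0,0],
    [0.4,0.035,0,0,0,0],
  ],
)

```text
time_s: 9.1
ee_pos: [0.426, -0.2934, 0.0307]
ee_rot: [-0.0, -0.042, 0.999, 0.0]
wrist_force: [-0.9, -0.5, -0.4]
gripper_width: 0.023
```

Call:
apply_moves(
  motion=[
    [0.08,0.005,0,0,0,0],
    [0,0,0,0,0,0],
    [0,0,0,0,0,0],
  ],
)

```text
time_s: 9.4
ee_pos: [0.4269, -0.2932, 0.0306]
ee_rot: [-0.0, -0.042, 0.999, 0.0]
wrist_force: [0.5, -0.4, -1.1]
gripper_width: 0.0239
```

```bash
python3 - <<'E'
from meas import *
o=get_obs();print(o["ee_pos"],o["ee_rot"])
t=camera("top");save(t,"t4.png",(255,140,450,270),4)
s=camera("side");save(s,"s4.png",(190,200,330,350),4)
print(coast(s,(245,265,290,308)))
E
```

```text
[ 0.42688146 -0.29321733  0.03057784] [-3.94352354e-04 -4.21767872e-02  9.99110062e-01  2.17221249e-04]
((np.float64(529.3), np.float64(-286.2)), (np.float64(120.1), np.float64(92.9)), 4.7, [[466.0, -245.0], [473.0, -337.0], [593.0, -328.0], [585.0, -235.0]])
```

View pics/s4.png

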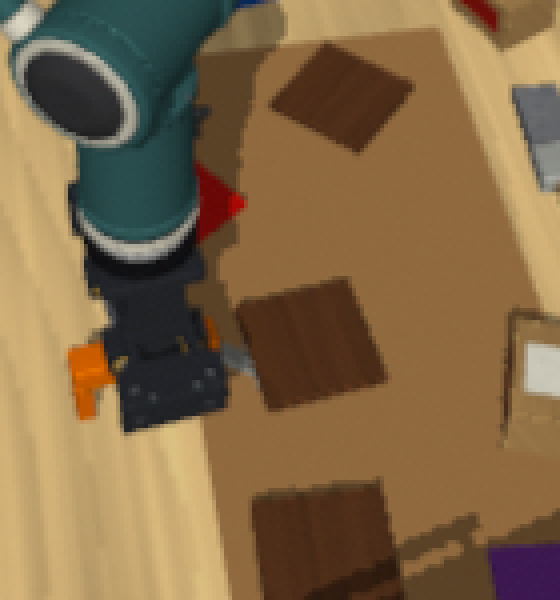

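Call:
apply_moves(
  motion=[
    [0,0,0.15,0,0,0],
    [0,0,0.15,0,0,0],
    [0,0,0.2,0,0,0],
    [0,0,0.3,0,0,0],
    [0,0,0.4,0,0,0],
    [0,0,0.5,0,0,0],
    [0,0,0.5,0,0,0],
    [0,0,0.3,0,0,0],
  ],
)

```text
time_s: 10.3
ee_pos: [0.4282, -0.2941, 0.1081]
ee_rot: [0.001, -0.042, 0.999, -0.001]
wrist_force: [0.4, -0.4, -1.7]
gripper_width: 0.0234
```

```bash
python3 - <<'E'
from meas import *
o=get_obs();print(o["ee_pos"],o["ee_rot"])
t=camera("top");save(t,"t5.png",(255,140,450,270),4)
s=camera("side");save(s,"s5.png",(190,200,330,350),4)
pc=cloud(t);V=t["img"].max(-1)
q=pc[185:230,325:370].reshape(-1,3);v=V[185:230,325:370].reshape(-1);q=q[(v<110)&(q[:,2]>.06)&(q[:,2]<.12)]
A=np.c_[q[:,:2],np.ones(len(q))];print("plane",np.linalg.lstsq(A,q[:,2],rcond=None)[0],q.mean(0),len(q))
E
```

```text
[ 0.42820347 -0.29405896  0.10810589] [ 1.10534068e-03 -4.21725511e-02  9.99109284e-01 -9.44942320e-04]
plane [-0.03731728  0.02562594  0.1175141 ] [ 0.54747351 -0.28269062  0.08983966] 655
```

View pics/s5.png

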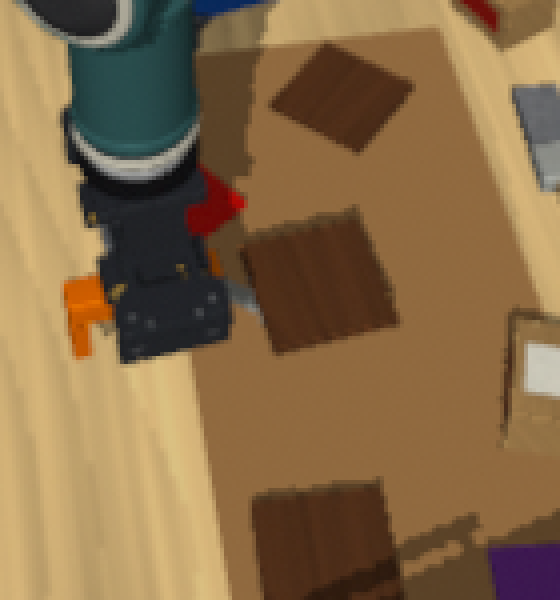

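View pics/t5.png

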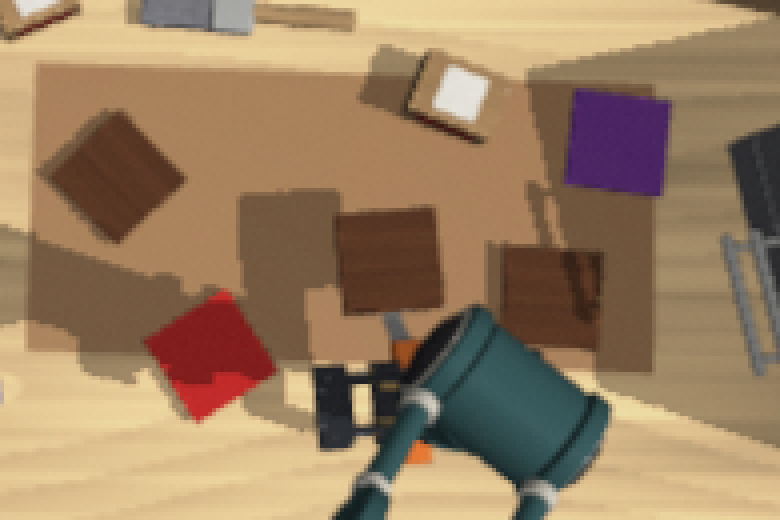

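Call:
apply_moves(
  motion=[
    [0.05,0.2,0.2,0,0,0.25],
    [0.1,0.4,0.3,0,0,0.5],
    [0.1,0.6,0.3,0,0,0.5],
    [0.1,0.8,0.3,0,0,0.5],
    [0.1,0.8,0.3,0,0,0.5],
    [0.1,0.8,0.2,0,0,0.5],
    [0.1,0.8,0.1,0,0,0.5],
    [0.15,0.8,0,0,0,0.5],
  ],
)

```text
time_s: 11.2
ee_pos: [0.4513, -0.1356, 0.1574]
ee_rot: [0.0, -0.193, 0.981, 0.0]
wrist_force: [0.6, -0.1, -2.5]
gripper_width: 0.0234
```

Call:
apply_moves(
  motion=[
    [0.13,0.8,0,0,0,0.5],
    [0.13,0.8,0,0,0,0.5],
    [0.13,0.8,0,0,0,0.5],
    [0.13,0.8,0,0,0,0.5],
    [0.13,0.8,0,0,0,0.5],
    [0.13,0.8,0,0,0,0.5],
    [0.13,0.8,0,0,0,0.5],
    [0.13,0.8,0,0,0,0.5],
  ],
)

```text
time_s: 12.0
ee_pos: [0.4818, 0.0564, 0.1567]
ee_rot: [-0.0, -0.347, 0.938, 0.0]
wrist_force: [0.3, 0.6, -2.9]
gripper_width: 0.0234
```

Call:
apply_moves(
  motion=[
    [0.11,0.8,0,0,0,0.6],
    [0.11,0.8,0,0,0,0.6],
    [0.11,0.8,0,0,0,0.6],
    [0.11,0.7,0,0,0,0.6],
    [0.11,0.6,0,0,0,0.6],
    [0.11,0.5,0,0,0,0.6],
    [0.11,0.4,0,0,0,0.4],
    [0.11,0.3,0,0,0,0.2],
  ],
)

```text
time_s: 12.8
ee_pos: [0.5088, 0.2026, 0.1568]
ee_rot: [-0.0, -0.498, 0.867, 0.0]
wrist_force: [0.1, -0.0, -2.4]
gripper_width: 0.0233
```

Call:
apply_moves(
  motion=[
    [0,0.1,0,0,0,0],
    [0,0,0,0,0,0],
    [0,0,0,0,0,0],
  ],
)

```text
time_s: 13.1
ee_pos: [0.5087, 0.204, 0.1567]
ee_rot: [-0.0, -0.497, 0.868, -0.0]
wrist_force: [0.5, -0.5, -2.4]
gripper_width: 0.0235
```

```bash
python3 - <<'E'
from meas import *
o=get_obs();print(o["ee_pos"],o["ee_rot"],np.degrees(2*np.arctan2(o["ee_rot"][2],o["ee_rot"][1]))-180)
t=camera("top");save(t,"t6.png",(150,140,260,250),5)
s=camera("side");save(s,"s6.png",(180,90,300,215),4)
np.save("t.npy",t,allow_pickle=True);np.save("s.npy",s,allow_pickle=True)
E
```

```text
[0.50873968 0.20404225 0.15666021] [-3.51958248e-04 -4.96768665e-01  8.67882919e-01 -8.61217635e-05] 59.572896109685445
```

View pics/s6.png

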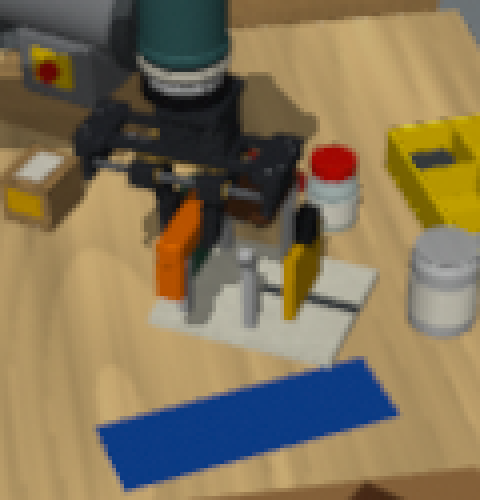

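View pics/t6.png

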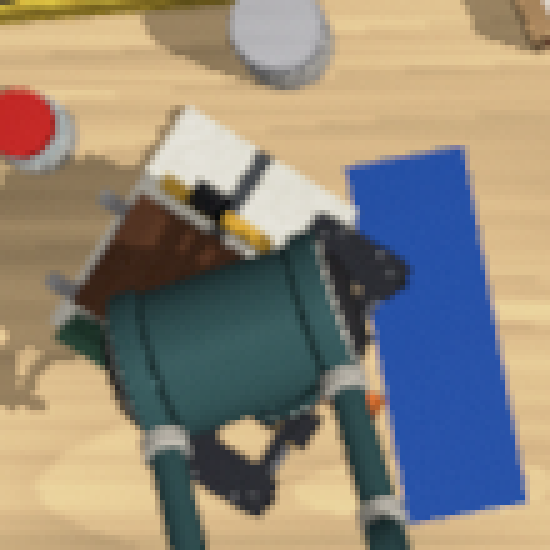

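```bash
python3 - <<'E'
from meas import *
t=np.load("t.npy",allow_pickle=True).item()
a=np.radians(59.6);R=np.array([[np.cos(a),-np.sin(a)],[np.sin(a),np.cos(a)]])
for p in [(145,193),(75,308)]:
    w=ray(t,150+p[0]/5-.5,140+p[1]/5-.5,.138)[:2]*1000
    print(w.round(1),"in gauge(top cam)",(R.T@(w-[570.9,317.8])).round(1))
# visible coaster pixels
V=t["img"].max(-1);pc=cloud(t);m=(V<115)&(pc[...,2]>.11)&(pc[...,2]<.16)
ys,xs=np.nonzero(m);k=(xs>150)&(xs<205)&(ys>170)&(ys<212);
q=pc[ys[k],xs[k]];A=np.c_[q[:,:2],np.ones(len(q))];print(np.linalg.lstsq(A,q[:,2],rcond=None)[0],np.median(q[:,2]),len(q))
E
```

```text
[633.  319.9] in gauge(top cam) [ 33.3 -52.5]
[553.4 365.7] in gauge(top cam) [32.4 39.3]
[-0.12534847  0.01171181  0.20600208] 0.1364851268069458 411
```

```bash
python3 - <<'E'
from meas import *
t=np.load("t.npy",allow_pickle=True).item();s=np.load("s.npy",allow_pickle=True).item()
save(t,"t7.png",(155,165,205,215),12);save(s,"s7.png",(215,120,270,180),10)
E
```

```text
(no output)
```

View pics/t7.png

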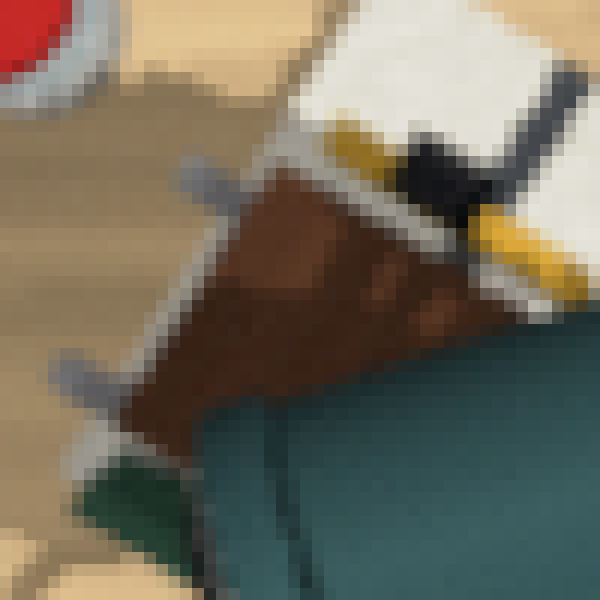

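View pics/s7.png

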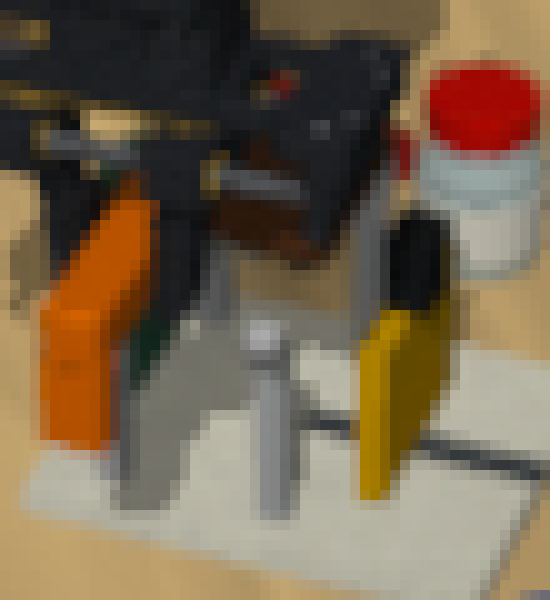

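```bash
python3 - <<'E'
from meas import *
t=np.load("t.npy",allow_pickle=True).item()
a=np.radians(59.6);R=np.array([[np.cos(a),-np.sin(a)],[np.sin(a),np.cos(a)]])
for z in (.132,.138):
  for p in [(178.25,178.25),(164.5,199.1),(198.2,191)]:
    w=ray(t,*p,z)[:2]*1000
    print(z,w.round(1),"in gauge",(R.T@(w-[570.9,317.8])).round(1),(R.T@(w-[568.2,314.7])).round(1))
# where post inner faces at 85/107mm heights project, robot-mean gauge + top bias
for g in [(45,-34),(45,34)]:
  for z in (.085,.107): print(g,z,proj(t,[*( (R@np.array(g)+[570.9,317.8])/1000),z]))
E
```

```text
0.132 [633.2 321.9] in gauge [ 35.  -51.7] [ 39.1 -52.5]
0.132 [560.7 367.1] in gauge [37.4 33.8] [41.4 33. ]
0.132 [589.7 252. ] in gauge [-47.3 -49.5] [-43.2 -50.2]
0.138 [632.5 320.8] in gauge [ 33.7 -51.6] [ 37.8 -52.4]
0.138 [560.2 365.9] in gauge [36.  33.5] [40.1 32.8]
0.138 [589.1 251.2] in gauge [-48.3 -49.4] [-44.2 -50.2]
(45, -34) 0.085 [175.58724039 182.68107589]
(45, -34) 0.107 [174.43169891 181.97407416]
(45, 34) 0.085 [165.39408786 199.07953223]
(45, 34) 0.107 [164.09808483 198.58924867]
```

Call:
apply_moves(
  motion=[
    [0,0.06,0,0,0,0],
    [0,0.06,-0.1,0,0,0],
    [0,0,-0.2,0,0,0],
    [0,0,-0.3,0,0,0],
    [0,0,-0.3,0,0,0],
    [0,0,-0.3,0,0,0],
    [0,0,-0.2,0,0,0],
    [0,0,0,0,0,0],
  ],
)

```text
time_s: 14.0
ee_pos: [0.5079, 0.2078, 0.1131]
ee_rot: [-0.001, -0.497, 0.868, 0.0]
wrist_force: [-0.7, -0.1, -2.4]
gripper_width: 0.0235
```

```bash
python3 - <<'E'
from meas import *
o=get_obs();print(o["ee_pos"],o["ee_rot"],o["wrist_force"],o["torque"])
t=camera("top");s=camera("side");save(t,"t8.png",(155,165,205,215),12);save(s,"s8.png",(215,120,270,180),10)
E
```

```text
[0.50785375 0.20778745 0.11312578] [-1.43033263e-03 -4.96972206e-01  8.67765243e-01  2.51451389e-04] [-0.73763934 -0.12634897 -2.4121548 ] [-0.02670469  0.09812149 -0.02972552]
```

View pics/t8.png

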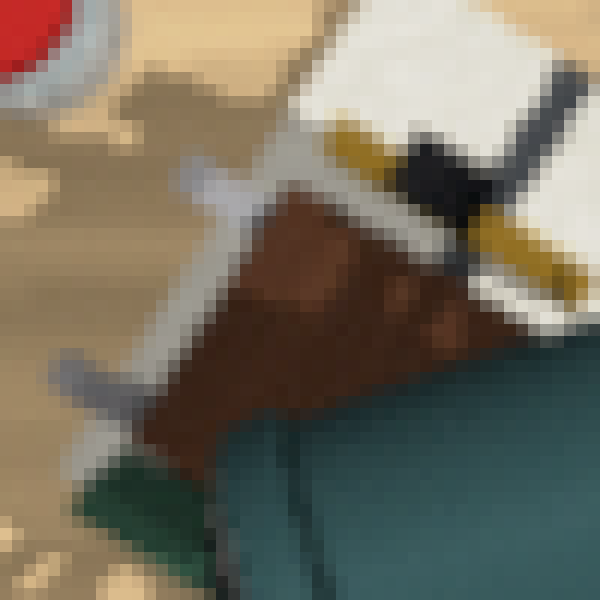

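View pics/s8.png

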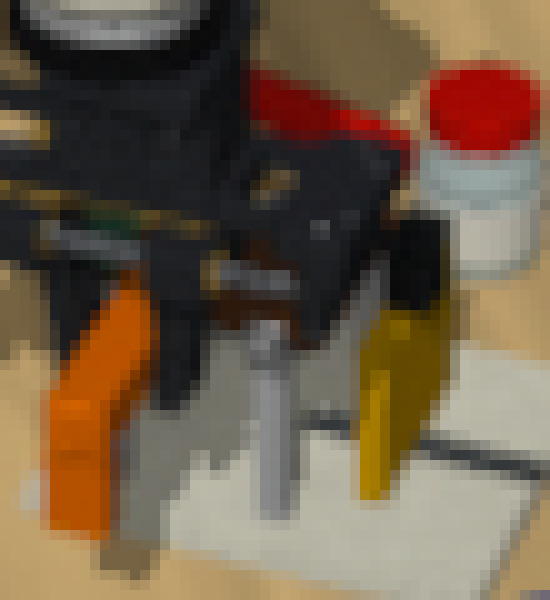

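Call:
apply_moves(
  motion=[
    [0,0,-0.2,0,0,0],
    [0,0,-0.25,0,0,0],
    [0,0,-0.25,0,0,0],
    [0,0,-0.25,0,0,0],
    [0,0,-0.2,0,0,0],
    [0,0,0,0,0,0],
    [0,0,0,0,0,0],
  ],
)

```text
time_s: 14.8
ee_pos: [0.5088, 0.2081, 0.08]
ee_rot: [-0.0, -0.497, 0.868, 0.0]
wrist_force: [0.0, -0.2, -2.0]
gripper_width: 0.0234
```

```bash
python3 - <<'E'
from meas import *
o=get_obs();print(o["ee_pos"],o["ee_rot"],o["wrist_force"],o["torque"])
t=camera("top");s=camera("side");save(t,"t9.png",(155,165,205,215),12);save(s,"s9.png",(215,120,270,180),10)
E
```

```text
[0.50879158 0.2081377  0.08000551] [-2.72633025e-04 -4.96987918e-01  8.67757416e-01  4.79594034e-05] [ 0.00314873 -0.16538043 -1.96791498] [ 0.02693943  0.13563983 -0.00397207]
```

View pics/t9.png

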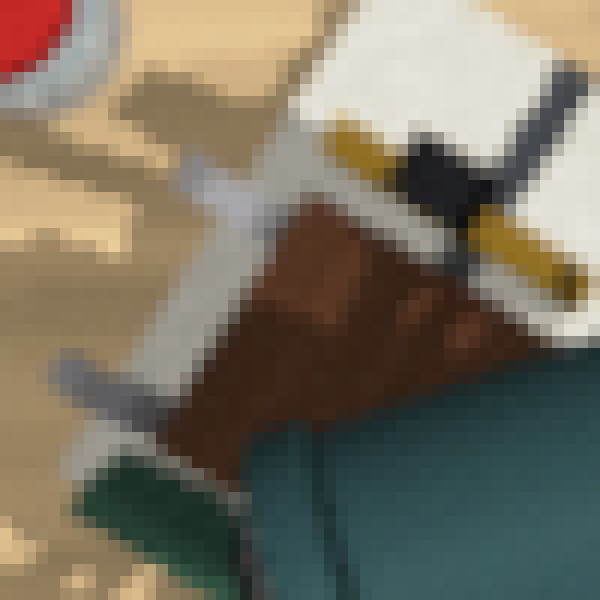

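View pics/s9.png

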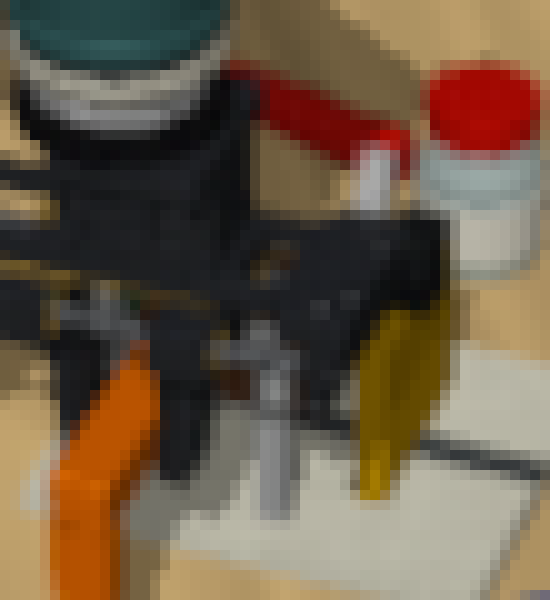

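Call:
apply_moves(
  motion=[
    [0,0,-0.2,0,0,0],
    [0,0,-0.2,0,0,0],
    [0,0,-0.2,0,0,0],
    [0,0,-0.15,0,0,0],
    [0,0,-0.1,0,0,0],
    [0,0,0,0,0,0],
    [0,0,0,0,0,0],
  ],
)

```text
time_s: 15.6
ee_pos: [0.509, 0.2082, 0.0547]
ee_rot: [-0.0, -0.497, 0.868, 0.0]
wrist_force: [0.3, -0.5, -1.9]
gripper_width: 0.0233
```

Call:
apply_moves(
  motion=[
    [0,0,-0.1,0,0,0],
    [0,0,-0.1,0,0,0],
    [0,0,-0.05,0,0,0],
    [0,0,0,0,0,0],
    [0,0,0,0,0,0],
  ],
)

```text
time_s: 16.1
ee_pos: [0.509, 0.2082, 0.0473]
ee_rot: [-0.0, -0.497, 0.868, 0.0]
wrist_force: [-0.1, -0.1, -2.0]
gripper_width: 0.0233
```

Call:
apply_moves(
  motion=[
    [0,0,-0.05,0,0,0],
    [0,0,-0.05,0,0,0],
    [0,0,0,0,0,0],
    [0,0,0,0,0,0],
  ],
)

```text
time_s: 16.5
ee_pos: [0.509, 0.2082, 0.0443]
ee_rot: [0.0, -0.497, 0.868, -0.0]
wrist_force: [-1.1, -0.2, -1.4]
gripper_width: 0.0232
```

```bash
python3 - <<'E'
from meas import *
o=get_obs();print(o["ee_pos"],o["ee_rot"],o["wrist_force"],o["torque"])
t=camera("top");s=camera("side");save(t,"t10.png",(155,165,205,215),12)
E
```

```text
[0.50896736 0.20819529 0.04431444] [ 2.29332371e-05 -4.96989919e-01  8.67756314e-01 -4.49802438e-06] [-1.10678652 -0.18326831 -1.42454479] [0.023889   0.05303127 0.01358225]
```

View pics/t10.png

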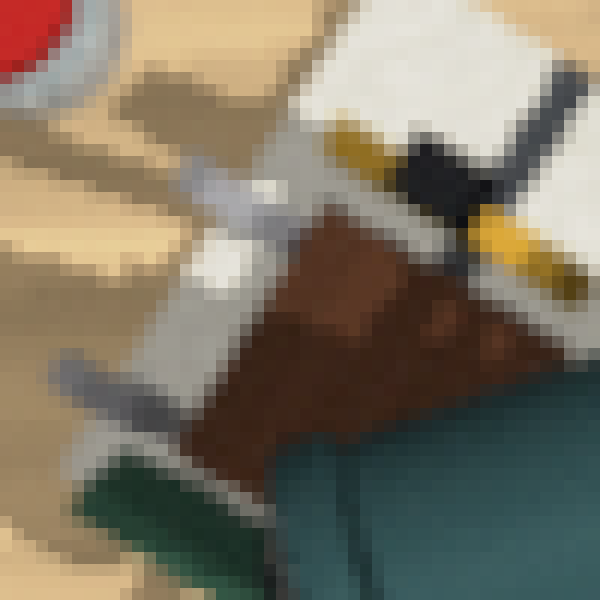

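Call:
apply_moves(
  motion=[
    [0,0,-0.04,0,0,0],
    [0,0,0,0,0,0],
    [-0.1,-0.17,0,0,0,0],
    [-0.15,-0.26,0,0,0,0],
    [-0.2,-0.345,0,0,0,0],
    [-0.2,-0.345,0,0,0,0],
    [-0.2,-0.345,0,0,0,0],
    [-0.2,-0.345,0,0,0,0],
  ],
)

```text
time_s: 17.4
ee_pos: [0.4767, 0.1527, 0.0431]
ee_rot: [-0.0, -0.497, 0.868, -0.0]
wrist_force: [-0.2, -0.2, -2.7]
gripper_width: 0.0236
```

Call:
apply_moves(
  motion=[
    [-0.25,-0.43,0,0,0,0],
    [-0.25,-0.43,0,0,0,0],
    [-0.25,-0.43,0,0,0,0],
    [-0.25,-0.43,0,0,0,0],
    [-0.25,-0.43,0,0,0,0],
    [0,0,0.5,0,0,0],
    [0,0,0.8,0,0,0],
    [0,0,0.8,0,0,0],
  ],
)

```text
time_s: 18.2
ee_pos: [0.4389, 0.0885, 0.1063]
ee_rot: [-0.001, -0.497, 0.868, 0.0]
wrist_force: [-0.4, -0.2, -1.5]
gripper_width: 0.0232
```

```bash
python3 - <<'E'
from meas import *
o=get_obs();print(o["ee_pos"],o["ee_rot"],o["wrist_force"],o["torque"])
t=camera("top");s=camera("side");save(t,"t11.png",(150,150,410,260),3);save(s,"s11.png",(180,110,330,370),2.2)
np.save("t.npy",t,allow_pickle=True);np.save("s.npy",s,allow_pickle=True)
E
```

```text
[0.43890237 0.0884761  0.10629757] [-6.81554947e-04 -4.96731282e-01  8.67904082e-01  2.69183315e-04] [-0.40078734 -0.19291317 -1.49509983] [0.07717091 0.01218191 0.01309919]
```

View pics/t11.png

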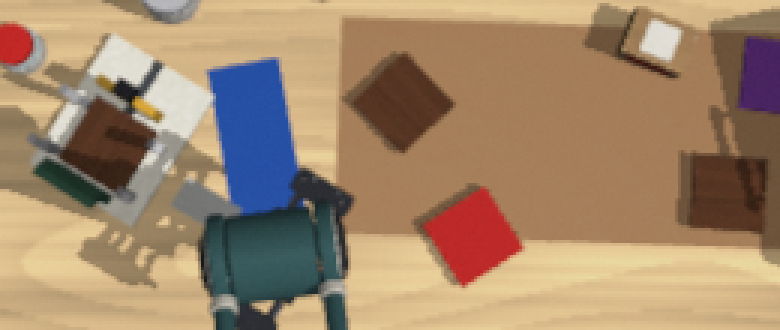

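View pics/s11.png

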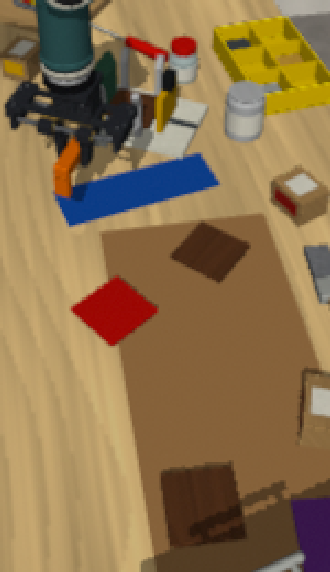

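```bash
python3 - <<'E'
from meas import *
t=np.load("t.npy",allow_pickle=True).item();s=np.load("s.npy",allow_pickle=True).item()
H,S,V=cv2.split(cv2.cvtColor(t["img"],cv2.COLOR_RGB2HSV))
m=((V<120)&(H<17)&(S>110)).astype(np.uint8)
r=rect(t,m,.029,(165,175,205,222));print(r)
a=np.radians(59.6);R=np.array([[np.cos(a),-np.sin(a)],[np.sin(a),np.cos(a)]])
print((R.T@(np.array(r[0])-[570.9,317.8])).round(1))
save(t,"t12.png",(155,165,215,220),12)
print("bt",blade(t,"top",.0785,(204,205,224,225)))
for k,b in dict(A=(262,160,305,205),C=(377,198,412,232)).items(): print("top",k,coast(t,b)[:3])
for k,b in dict(A=(250,205,300,245),C=(248,315,295,362)).items(): print("side",k,coast(s,b)[:3])
E
```

```text
((np.float64(573.5), np.float64(311.4)), (np.float64(86.5), np.float64(85.8)), 59.2, [[514.0, 296.0], [588.0, 252.0], [632.0, 327.0], [559.0, 370.0]])
[-4.2 -5.5]
bt ((np.float64(502.9), np.float64(195.1)), (np.float64(54.2), np.float64(40.0)), 57.1, [[471.0, 183.0], [505.0, 161.0], [534.0, 207.0], [501.0, 229.0]])
top A ((np.float64(631.3), np.float64(-46.5)), (np.float64(88.9), np.float64(89.3)), 45.3)
top C ((np.float64(523.2), np.float64(-443.6)), (np.float64(91.8), np.float64(89.2)), 87.3)
side A ((np.float64(626.2), np.float64(-51.4)), (np.float64(92.4), np.float64(91.8)), 44.3)
side C ((np.float64(520.0), np.float64(-448.1)), (np.float64(92.2), np.float64(90.2)), 86.1)
```

View pics/t12.png

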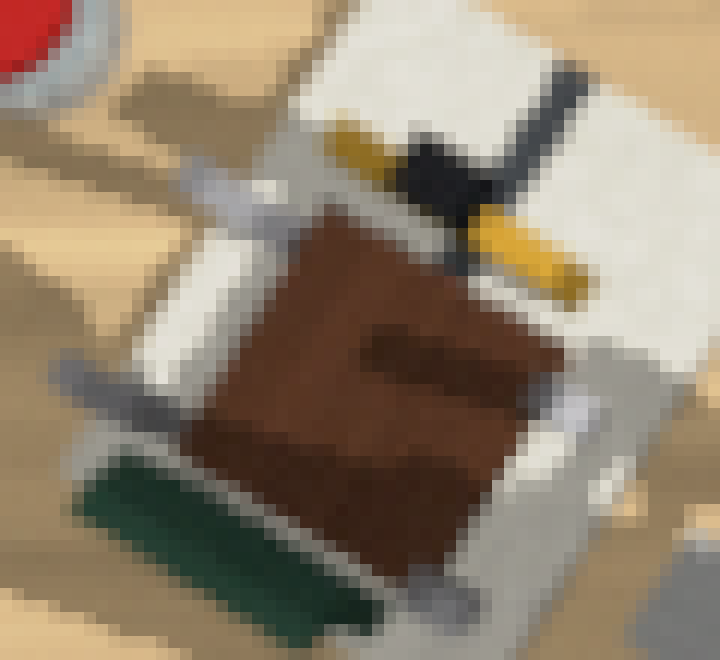

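Call:
apply_moves(
  motion=[
    [0,0,0,0,0,-0.5],
    [0,0,0,0,0,-1],
    [0,0,0,0,0,-1],
    [0,0,0,0,0,-1],
    [0,0,0,0,0,-1],
    [0,0,0,0,0,-1],
    [0,0,0,0,0,-1],
    [0,0,0,0,0,-1],
  ],
)

```text
time_s: 19.1
ee_pos: [0.4389, 0.0889, 0.1046]
ee_rot: [-0.001, -0.217, 0.976, 0.0]
wrist_force: [-0.5, 0.1, -1.8]
gripper_width: 0.0235
```

Call:
apply_moves(
  motion=[
    [0.1,0.06,0,0,0,-1],
    [0.1,0.06,0,0,0,-1],
    [0.1,0.06,0,0,0,-1],
    [0.1,0.06,0,0,0,-1],
    [0.1,0.06,0,0,0,-1],
    [0.1,0.06,0,0,0,-1],
    [0.1,0.06,0,0,0,-1],
    [0.1,0.06,0,0,0,-1],
  ],
)

```text
time_s: 19.9
ee_pos: [0.463, 0.1034, 0.1045]
ee_rot: [-0.001, 0.101, 0.995, -0.0]
wrist_force: [0.1, -0.6, -1.7]
gripper_width: 0.0235
```

Call:
apply_moves(
  motion=[
    [0.1,0,0,0,0,-1],
    [0.1,0,0,0,0,-1],
    [0.1,0,0,0,0,-1],
    [0.1,0,0,0,0,-1],
    [0.1,0,0,0,0,-1],
    [0,0,0,0,0,-1],
    [0,0,0,0,0,-1],
    [0,0,0,0,0,-0.36],
  ],
)

```text
time_s: 20.7
ee_pos: [0.478, 0.1033, 0.1046]
ee_rot: [-0.001, 0.385, 0.923, -0.001]
wrist_force: [0.3, 0.2, -2.0]
gripper_width: 0.0231
```

Call:
apply_moves(
  motion=[
    [0,0,-0.3,0,0,0],
    [0,0,-0.5,0,0,0],
    [0,0,-0.5,0,0,0],
    [0,0,-0.4,0,0,0],
    [0,0,0,0,0,0],
    [0,0,0,0,0,0],
  ],
)

```text
time_s: 21.3
ee_pos: [0.4785, 0.1037, 0.0545]
ee_rot: [-0.001, 0.384, 0.923, -0.0]
wrist_force: [-0.5, -0.1, -1.6]
gripper_width: 0.0234
```

```bash
cat > pre.py <<'E'
from meas import *
import sys
def state():
    o=get_obs();p=o["ee_pos"]*1000;a=2*np.arctan2(o["ee_rot"][2],o["ee_rot"][1])-np.pi
    print("tcp",p.round(1),"psi",np.degrees(a).round(2),"rot",o["ee_rot"].round(4),"F",o["wrist_force"].round(1),"q",o["qpos"].round(2),o["time_s"]);return p,a
def rel(C,p,a):
    u=np.array([np.cos(a),np.sin(a)]);v=np.array([-u[1],u[0]]);d=np.array(C)-p[:2]
    print("along-120:",(d@u-120).round(1),"lateral:",(d@v).round(1),"u",u.round(4))
E
python3 - <<'E'
from pre import *
p,a=state();t=camera("top");s=camera("side")
A=coast(t,(262,160,305,205));B=coast(s,(250,205,300,245));print(A[:3],B[:3])
rel((628.8,-49),p,a)
save(t,"t13.png",(200,140,320,240),6);save(s,"s13.png",(180,110,330,260),4)
E
```

```text
tcp [478.5 103.7  54.5] psi -45.16 rot [-5.000e-04  3.840e-01  9.234e-01 -3.000e-04] F [-0.5 -0.1 -1.6] q [ 0.16  0.11  2.16 -0.    0.87 -0.62] 21.3
((np.float64(631.3), np.float64(-46.5)), (np.float64(88.9), np.float64(89.3)), 45.3) ((np.float64(627.0), np.float64(-51.3)), (np.float64(92.2), np.float64(91.8)), 43.5)
along-120: 94.2 lateral: -1.1 u [ 0.7052 -0.709 ]
```

View pics/t13.png

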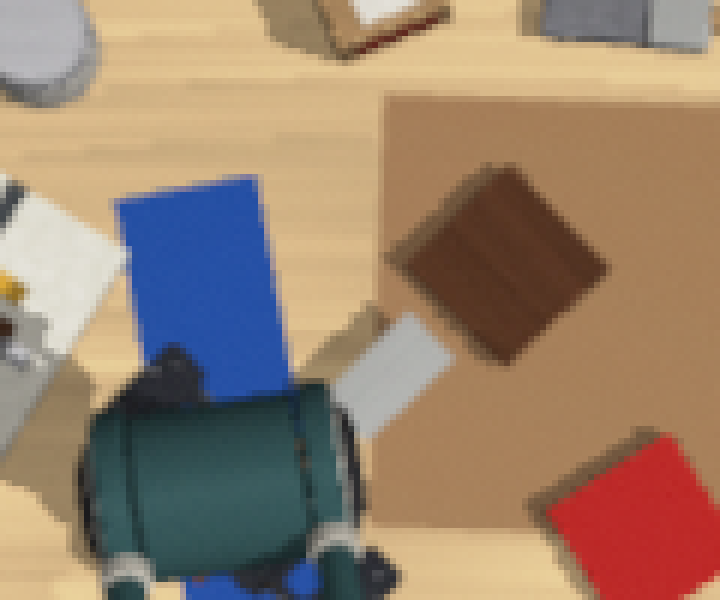

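View pics/s13.png

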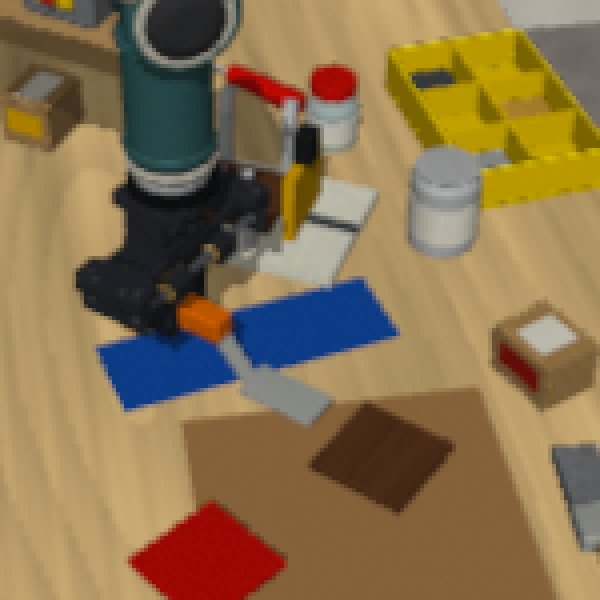

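Call:
apply_moves(
  motion=[
    [-0.02,-0.02,-0.3,0,0,0],
    [0,0,-0.3,0,0,0],
    [0,0,-0.2,0,0,0],
    [0,0,0,0,0,0],
    [0,0,0,0,0,0],
  ],
)

```text
time_s: 21.9
ee_pos: [0.478, 0.1031, 0.0307]
ee_rot: [-0.0, 0.384, 0.923, -0.0]
wrist_force: [0.0, 0.6, -2.0]
gripper_width: 0.0232
```

Call:
apply_moves(
  motion=[
    [0.21,-0.21,0,0,0,0],
    [0.3,-0.3,0,0,0,0],
    [0.3,-0.3,0,0,0,0],
    [0.3,-0.3,0,0,0,0],
    [0.3,-0.3,0,0,0,0],
    [0.3,-0.3,0,0,0,0],
    [0.3,-0.3,0,0,0,0],
    [0.2,-0.22,0,0,0,0],
  ],
)

```text
time_s: 22.7
ee_pos: [0.5457, 0.0352, 0.0312]
ee_rot: [0.0, 0.384, 0.923, 0.0]
wrist_force: [0.6, -0.8, -1.5]
gripper_width: 0.0234
```

```bash
python3 - <<'E'
from pre import *
p,a=state();t=camera("top");s=camera("side");B=coast(s,(250,205,300,245));print(B[:3]);rel((628.8,-49),p,a)
save(t,"t14.png",(200,140,320,240),6);save(s,"s14.png",(180,110,330,260),4)
E
```

```text
tcp [545.7  35.2  31.2] psi -45.22 rot [2.000e-04 3.844e-01 9.232e-01 1.000e-04] F [ 0.6 -0.8 -1.5] q [ 0.02  0.24  2.05 -0.    0.84 -0.76] 22.7
((np.float64(627.5), np.float64(-51.7)), (np.float64(92.5), np.float64(92.1)), 43.3)
along-120: -1.7 lateral: -0.4 u [ 0.7044 -0.7098]
```

View pics/s14.png

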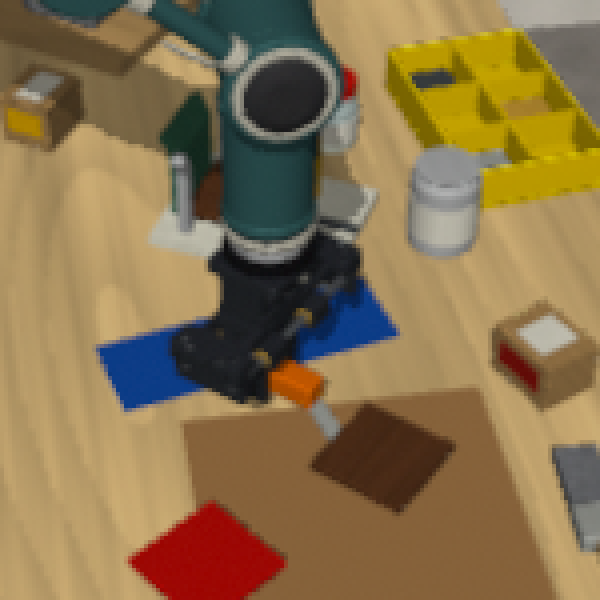

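Call:
apply_moves(
  motion=[
    [-0.04,0.04,0.1,0,0,0],
    [0,0,0.15,0,0,0],
    [0,0,0.2,0,0,0],
    [0,0,0.3,0,0,0],
    [0,0,0.4,0,0,0],
    [0,0,0.5,0,0,0],
    [0,0,0.6,0,0,0],
    [0,0,0.6,0,0,0],
  ],
)

```text
time_s: 23.6
ee_pos: [0.5436, 0.0375, 0.1185]
ee_rot: [0.0, 0.384, 0.923, 0.0]
wrist_force: [0.7, 0.4, -2.5]
gripper_width: 0.0236
```

```bash
python3 - <<'E'
from pre import *
p,a=state();t=camera("top");s=camera("side")
save(t,"t15.png",(200,140,320,240),6);save(s,"s15.png",(180,110,330,260),4)
E
```

```text
tcp [543.6  37.5 118.5] psi -45.18 rot [4.000e-04 3.841e-01 9.233e-01 2.000e-04] F [ 0.7  0.4 -2.5] q [ 0.02  0.13  2.    0.    1.01 -0.76] 23.6
```

View pics/s15.png

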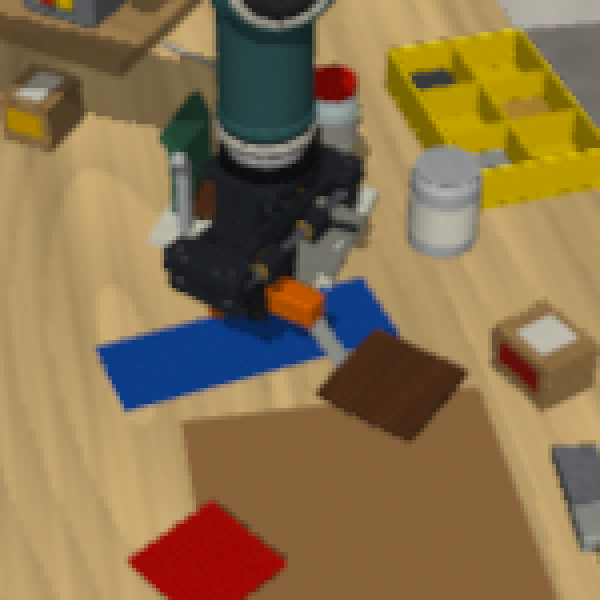

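Call:
apply_moves(
  motion=[
    [-0.05,0.05,0.3,0,0,0.2],
    [-0.1,0.1,0.3,0,0,0.4],
    [-0.1,0.1,0.3,0,0,0.6],
    [-0.1,0.1,0.3,0,0,0.8],
    [-0.1,0.1,0.05,0,0,1],
    [-0.1,0.1,0,0,0,1],
    [-0.1,0.1,0,0,0,1],
    [-0.1,0.1,0,0,0,1],
  ],
)

```text
time_s: 24.5
ee_pos: [0.5201, 0.0603, 0.1539]
ee_rot: [-0.001, 0.151, 0.988, -0.0]
wrist_force: [-0.3, -0.4, -1.4]
gripper_width: 0.0234
```

Call:
apply_moves(
  motion=[
    [-0.1,0.1,0,0,0,1],
    [-0.1,0.1,0,0,0,1],
    [-0.1,0.1,0,0,0,1],
    [-0.1,0.1,0,0,0,1],
    [-0.1,0.1,0,0,0,1],
    [-0.1,0.1,0,0,0,1],
    [-0.1,0.1,0,0,0,1],
    [-0.1,0.1,0,0,0,1],
  ],
)

```text
time_s: 25.3
ee_pos: [0.496, 0.0842, 0.1538]
ee_rot: [-0.001, -0.167, 0.986, 0.0]
wrist_force: [0.1, 0.3, -1.7]
gripper_width: 0.0236
```

Call:
apply_moves(
  motion=[
    [-0.1,0.1,0,0,0,1],
    [-0.1,0.1,0,0,0,1],
    [-0.1,0.1,0,0,0,1],
    [0,0.2,0,0,0,1],
    [0,0.2,0,0,0,1],
    [0,0.2,0,0,0,1],
    [0,0.2,0,0,0,0.6],
    [0,0.2,0,0,0,0.26],
  ],
)

```text
time_s: 26.1
ee_pos: [0.4873, 0.1233, 0.1539]
ee_rot: [-0.001, -0.427, 0.904, 0.0]
wrist_force: [-0.5, -0.3, -2.6]
gripper_width: 0.0234
```

Call:
apply_moves(
  motion=[
    [0,0,0,0,0,0],
    [0,0,0,0,0,0],
  ],
)

```text
time_s: 26.3
ee_pos: [0.4877, 0.123, 0.154]
ee_rot: [-0.0, -0.426, 0.905, -0.0]
wrist_force: [0.1, -0.2, -2.6]
gripper_width: 0.0233
```

Call:
apply_moves(
  motion=[
    [0.05,0.15,0.05,0,0,0.3],
    [0.1,0.35,0.05,0,0,0.4],
    [0.12,0.5,0,0,0,0.5],
    [0.12,0.5,0,0,0,0.5],
    [0.12,0.5,0,0,0,0.3],
    [0.1,0.4,0,0,0,0],
    [0.06,0.3,0,0,0,0],
    [0.04,0.14,0,0,0,0],
  ],
)

```text
time_s: 27.1
ee_pos: [0.5093, 0.2094, 0.157]
ee_rot: [-0.0, -0.497, 0.867, 0.0]
wrist_force: [-0.5, 0.2, -2.5]
gripper_width: 0.0234
```

Call:
apply_moves(
  motion=[
    [0,0,0,0,0,0],
    [0,0,0,0,0,0],
  ],
)

```text
time_s: 27.3
ee_pos: [0.509, 0.208, 0.1569]
ee_rot: [-0.0, -0.497, 0.868, -0.0]
wrist_force: [0.0, 0.7, -2.2]
gripper_width: 0.023
```

```bash
python3 - <<'E'
from pre import *
p,a=state();t=camera("top");s=camera("side")
save(t,"t16.png",(155,165,205,215),12);save(s,"s16.png",(215,120,270,180),10)
E
```

```text
tcp [509.  208.  156.9] psi 59.61 rot [-3.000e-04 -4.970e-01  8.677e-01 -1.000e-04] F [ 0.   0.7 -2.2] q [ 0.34  0.1   1.96 -0.    1.09 -2.27] 27.3
```

View pics/t16.png

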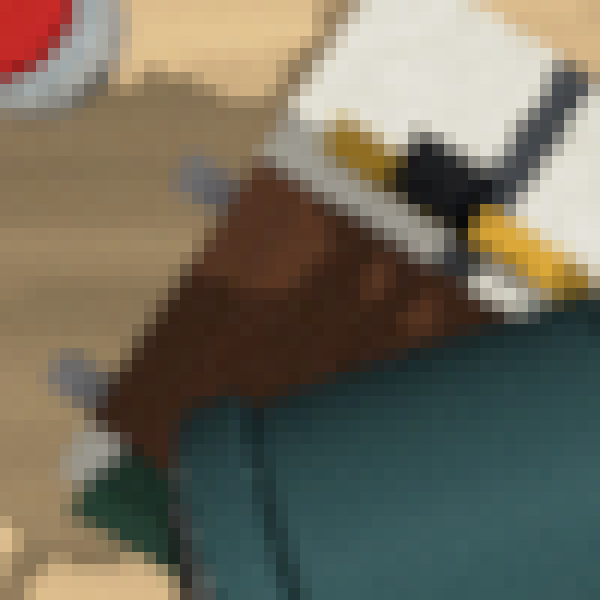

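Call:
apply_moves(
  motion=[
    [-0.02,-0.03,-0.15,0,0,0],
    [0,0,-0.3,0,0,0],
    [0,0,-0.3,0,0,0],
    [0,0,-0.3,0,0,0],
    [0,0,-0.3,0,0,0],
    [0,0,-0.2,0,0,0],
    [0,0,0,0,0,0],
    [0,0,0,0,0,0],
  ],
)

```text
time_s: 28.2
ee_pos: [0.5086, 0.2073, 0.1104]
ee_rot: [-0.0, -0.497, 0.868, 0.0]
wrist_force: [-0.0, -0.5, -2.7]
gripper_width: 0.0235
```

Call:
apply_moves(
  motion=[
    [0,0,-0.2,0,0,0],
    [0,0,-0.3,0,0,0],
    [0,0,-0.3,0,0,0],
    [0,0,-0.3,0,0,0],
    [0,0,-0.2,0,0,0],
    [0,0,-0.05,0,0,0],
    [0,0,0,0,0,0],
    [0,0,0,0,0,0],
  ],
)

```text
time_s: 29.0
ee_pos: [0.509, 0.2074, 0.0704]
ee_rot: [0.0, -0.497, 0.868, -0.0]
wrist_force: [-0.1, -0.9, -2.1]
gripper_width: 0.0234
```

```bash
python3 - <<'E'
from pre import *
p,a=state();print(get_obs()["torque"].round(3));t=camera("top");s=camera("side")
save(t,"t17.png",(155,165,205,215),12);save(s,"s17.png",(215,120,270,180),10)
E
```

```text
tcp [509.  207.4  70.4] psi 59.6 rot [ 3.000e-04 -4.970e-01  8.678e-01 -1.000e-04] F [-0.1 -0.9 -2.1] q [ 0.34  0.19  2.03 -0.    0.92 -2.27] 29.0
[0.015 0.099 0.005]
```

View pics/t17.png

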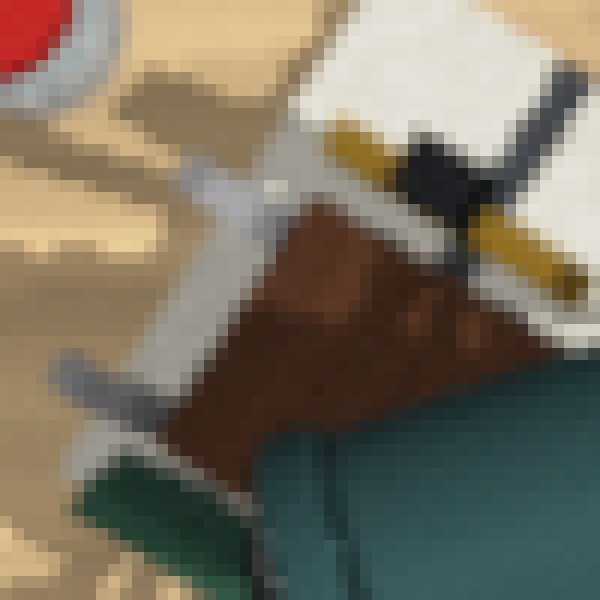

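Call:
apply_moves(
  motion=[
    [0,0,-0.1,0,0,0],
    [0,0,-0.1,0,0,0],
    [0,0,-0.05,0,0,0],
    [0,0,-0.05,0,0,0],
    [0,0,0,0,0,0],
    [0,0,0,0,0,0],
  ],
)

```text
time_s: 29.7
ee_pos: [0.5087, 0.2073, 0.0611]
ee_rot: [0.0, -0.497, 0.868, 0.0]
wrist_force: [0.7, -0.8, -1.5]
gripper_width: 0.0235
```

```bash
python3 - <<'E'
from pre import *
p,a=state();print(get_obs()["torque"].round(3))
E
```

```text
tcp [508.7 207.3  61.1] psi 59.6 rot [ 0.     -0.497   0.8678  0.    ] F [ 0.7 -0.8 -1.5] q [ 0.34  0.21  2.03  0.    0.9  -2.27] 29.7
[0.088 0.044 0.011]
```

Unloaded. Withdraw slowly along -x of the gauge.

Call:
apply_moves(
  motion=[
    [-0.05,-0.085,0,0,0,0],
    [-0.1,-0.17,0,0,0,0],
    [-0.15,-0.26,0,0,0,0],
    [-0.2,-0.345,0,0,0,0],
    [-0.2,-0.345,0,0,0,0],
    [-0.2,-0.345,0,0,0,0],
    [-0.2,-0.345,0,0,0,0],
    [-0.2,-0.345,0,0,0,0],
  ],
)

```text
time_s: 30.5
ee_pos: [0.469, 0.139, 0.0611]
ee_rot: [-0.0, -0.497, 0.868, -0.0]
wrist_force: [0.2, 0.0, -1.0]
gripper_width: 0.0233
```

Call:
apply_moves(
  motion=[
    [-0.25,-0.43,0,0,0,0],
    [-0.25,-0.43,0,0,0,0],
    [-0.25,-0.43,0,0,0,0],
    [-0.25,-0.43,0,0,0,0],
    [-0.25,-0.43,0,0,0,0],
    [0,0,0.5,0,0,0],
    [0,0,0.6,0,0,0],
    [0,0,0.3,0,0,0],
  ],
)

```text
time_s: 31.3
ee_pos: [0.4327, 0.075, 0.1044]
ee_rot: [0.001, -0.497, 0.868, -0.0]
wrist_force: [-0.3, 0.7, -1.2]
gripper_width: 0.0237
```

```bash
cat > pile.py <<'E'
from pre import *
def pile(t,s,z,name):
    H,S,V=cv2.split(cv2.cvtColor(t["img"],cv2.COLOR_RGB2HSV))
    m=((V<120)&(H<17)&(S>110)).astype(np.uint8)
    r=rect(t,m,z,(165,170,208,222));a=np.radians(59.6);R=np.array([[np.cos(a),-np.sin(a)],[np.sin(a),np.cos(a)]])
    print("pile",r[:3],(R.T@(np.array(r[0])-[570.9,317.8])).round(1))
    save(t,"t"+name,(155,165,215,220),12);save(s,"s"+name,(180,110,330,370),2.3)
E
python3 - <<'E'
from pile import *
p,a=state();t=camera("top");s=camera("side");pile(t,s,.046,"18.png")
print("top C",coast(t,(377,198,412,232))[:3]);print("side C",coast(s,(248,315,295,362))[:3])
E
```

```text
tcp [432.7  75.  104.4] psi 59.57 rot [ 1.000e-03 -4.967e-01  8.679e-01 -4.000e-04] F [-0.3  0.7 -1.2] q [ 0.11 -0.06  2.22 -0.    0.97 -2.5 ] 31.3
pile ((np.float64(572.5), np.float64(310.7)), (np.float64(90.2), np.float64(86.5)), 58.5) [-5.3 -5. ]
top C ((np.float64(523.1), np.float64(-443.8)), (np.float64(91.2), np.float64(89.4)), 87.3)
side C ((np.float64(520.0), np.float64(-448.1)), (np.float64(92.2), np.float64(90.2)), 86.1)
```

View pics/t18.png

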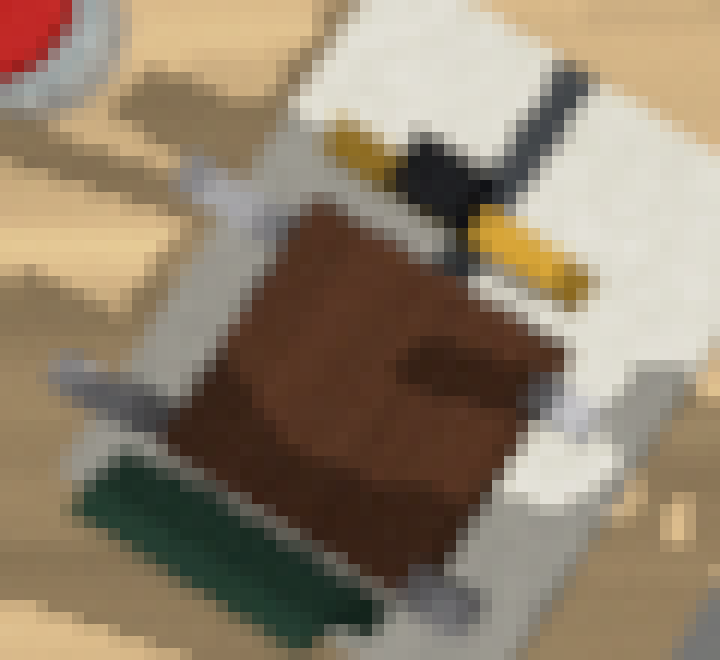

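View pics/s18.png

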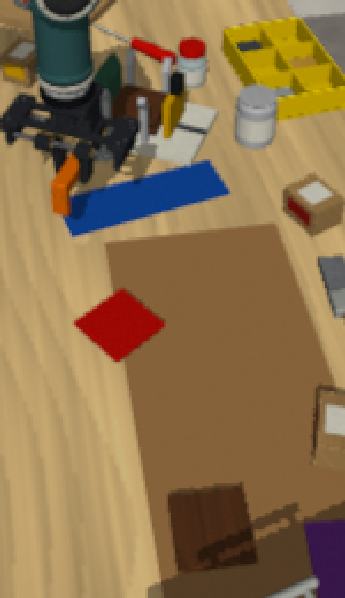

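Call:
apply_moves(
  motion=[
    [0.1,-0.2,0,0,0,-0.5],
    [0.1,-0.3,0,0,0,-1],
    [0.1,-0.3,0,0,0,-1],
    [0.1,-0.3,0,0,0,-1],
    [0.1,-0.3,0,0,0,-1],
    [0.1,-0.3,0,0,0,-1],
    [0.1,-0.3,0,0,0,-1],
    [0.1,-0.3,0,0,0,-1],
  ],
)

```text
time_s: 32.2
ee_pos: [0.4555, 0.0059, 0.1018]
ee_rot: [-0.001, -0.216, 0.976, 0.0]
wrist_force: [-0.2, 0.1, -0.9]
gripper_width: 0.0232
```

Call:
apply_moves(
  motion=[
    [0.1,-0.3,0,0,0,-1],
    [0.1,-0.3,0,0,0,-1],
    [0.1,-0.3,0,0,0,-1],
    [0.1,-0.3,0,0,0,-1],
    [0.1,-0.3,0,0,0,-1],
    [0.1,-0.3,0,0,0,-1],
    [0.1,-0.3,0,0,0,-1],
    [0.1,-0.3,0,0,0,-1],
  ],
)

```text
time_s: 33.0
ee_pos: [0.4794, -0.066, 0.1017]
ee_rot: [-0.001, 0.102, 0.995, 0.0]
wrist_force: [-1.1, 0.3, -1.5]
gripper_width: 0.0232
```

Call:
apply_moves(
  motion=[
    [0.1,-0.3,0,0,0,-1],
    [0.1,-0.3,0,0,0,-1],
    [0.1,-0.3,0,0,0,-1],
    [0.1,-0.3,0,0,0,-1],
    [0.1,-0.3,0,0,0,-1],
    [0.1,-0.3,0,0,0,-1],
    [0.1,-0.3,0,0,0,-1],
    [0.1,-0.3,0,0,0,-1],
  ],
)

```text
time_s: 33.8
ee_pos: [0.5033, -0.1379, 0.1016]
ee_rot: [-0.001, 0.41, 0.912, -0.0]
wrist_force: [0.6, 0.4, -1.4]
gripper_width: 0.0234
```

Call:
apply_moves(
  motion=[
    [0.1,-0.3,0,0,0,-1],
    [0.1,-0.3,0,0,0,-1],
    [0.1,-0.3,0,0,0,-1],
    [0.1,-0.3,0,0,0,-1],
    [0.1,-0.3,0,0,0,-1],
    [0.1,-0.3,0,0,0,-1],
    [0.1,-0.3,0,0,0,-1],
    [0.1,-0.3,0,0,0,-1],
  ],
)

```text
time_s: 34.6
ee_pos: [0.5273, -0.2099, 0.1014]
ee_rot: [-0.001, 0.676, 0.737, -0.0]
wrist_force: [-0.0, 0.3, -1.9]
gripper_width: 0.0233
```

```bash
python3 - <<'E'
from pile import *
p,a=state();t=camera("top");s=camera("side")
print("top C",coast(t,(377,198,412,232))[:3]);print("side C",coast(s,(248,315,295,362))[:3])
save(t,"t19.png",(255,140,450,270),4)
E
```

```text
tcp [ 527.3 -209.9  101.4] psi -85.05 rot [-1.200e-03  6.759e-01  7.370e-01 -5.000e-04] F [-0.   0.3 -1.9] q [-0.42  0.19  1.97 -0.    0.99 -0.51] 34.6
top C ((np.float64(522.8), np.float64(-443.0)), (np.float64(91.5), np.float64(88.7)), 88.8)
side C ((np.float64(520.0), np.float64(-448.1)), (np.float64(92.2), np.float64(90.2)), 86.1)
```

View pics/t19.png

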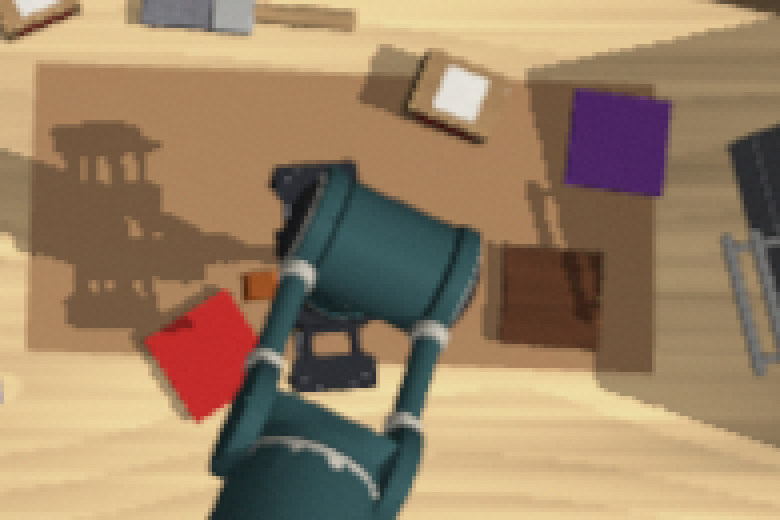

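Call:
apply_moves(
  motion=[
    [0.15,-0.3,0,0,0,-0.8],
    [0.12,-0.3,-0.2,0,0,-0.7],
    [0,-0.1,-0.4,0,0,-0.36],
    [0,0,-0.5,0,0,0],
    [0,0,-0.4,0,0,0],
    [0,0,0,0,0,0],
    [0,0,0,0,0,0],
  ],
)

```text
time_s: 35.4
ee_pos: [0.5355, -0.2298, 0.0571]
ee_rot: [-0.001, 0.727, 0.687, -0.0]
wrist_force: [0.2, 0.2, -1.4]
gripper_width: 0.0232
```

```bash
python3 - <<'E'
from pile import *
p,a=state();t=camera("top");s=camera("side")
print("top C",coast(t,(377,198,412,232))[:3]);print("side C",coast(s,(248,315,295,362)))
print("blade side",blade(s,"side",.0275,(250,270,285,325)))
rel((521.7,-446),p,a)
save(t,"t20.png",(255,140,450,270),4);save(s,"s20.png",(200,210,330,370),4)
np.save("s.npy",s,allow_pickle=True);np.save("t.npy",t,allow_pickle=True)
E
```

```text
tcp [ 535.5 -229.8   57.1] psi -93.26 rot [-1.000e-03  7.269e-01  6.867e-01 -4.000e-04] F [ 0.2  0.2 -1.4] q [-0.45  0.27  1.96  0.    0.91 -0.39] 35.4
top C ((np.float64(522.3), np.float64(-444.2)), (np.float64(88.0), np.float64(96.0)), 0.5)
side C ((np.float64(520.0), np.float64(-448.1)), (np.float64(92.2), np.float64(90.2)), 86.1, [[472.0, -491.0], [562.0, -497.0], [568.0, -405.0], [478.0, -399.0]])
blade side ((np.float64(530.9), np.float64(-316.4)), (np.float64(124.1), np.float64(40.4)), 86.4, [[507.0, -377.0], [547.0, -380.0], [555.0, -256.0], [515.0, -253.0]])
along-120: 96.7 lateral: -1.4 u [-0.0569 -0.9984]
```

View pics/s20.png

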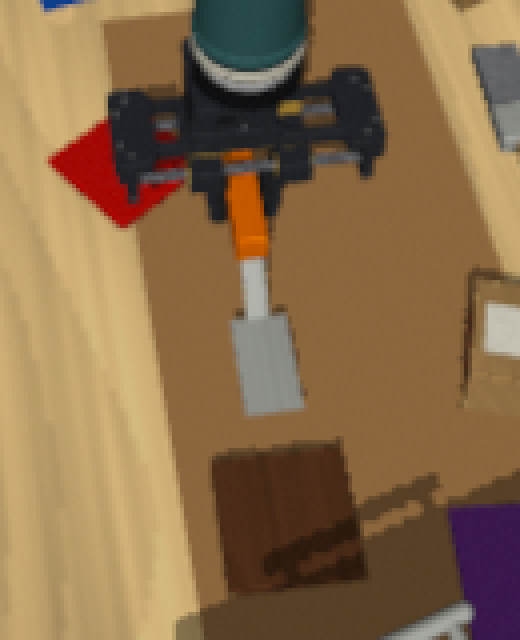

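View pics/t20.png

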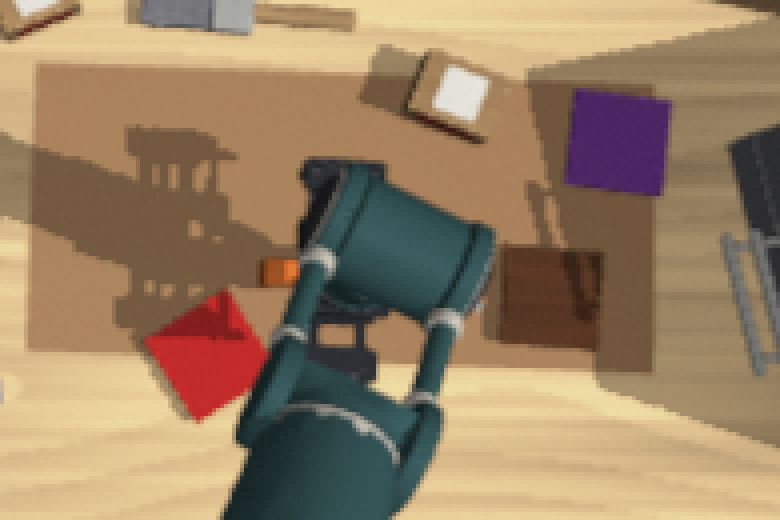

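Call:
apply_moves(
  motion=[
    [0,0,-0.3,0,0,-0.12],
    [0,0,-0.3,0,0,0],
    [0,0,-0.28,0,0,0],
    [0,0,0,0,0,0],
    [0,0,0,0,0,0],
    [0,0,0,0,0,0],
  ],
)

```text
time_s: 36.1
ee_pos: [0.5364, -0.2306, 0.0318]
ee_rot: [0.0, 0.731, 0.683, 0.0]
wrist_force: [-0.2, -0.6, -0.6]
gripper_width: 0.0234
```

```bash
python3 - <<'E'
from pile import *
p,a=state();rel((521.7,-446),p,a);s=camera("side");print("side C",coast(s,(248,315,295,362))[:3])
E
```

```text
tcp [ 536.4 -230.6   31.8] psi -93.86 rot [1.000e-04 7.305e-01 6.829e-01 0.000e+00] F [-0.2 -0.6 -0.6] q [-0.45  0.3   1.97  0.    0.86 -0.38] 36.1
along-120: 95.9 lateral: -0.2 u [-0.0674 -0.9977]
side C ((np.float64(520.0), np.float64(-448.1)), (np.float64(92.2), np.float64(90.2)), 86.1)
```

Call:
apply_moves(
  motion=[
    [-0.03,-0.3,-0.03,0,0,0],
    [-0.03,-0.4,0,0,0,0],
    [-0.03,-0.45,0,0,0,0],
    [-0.03,-0.45,0,0,0,0],
    [-0.03,-0.45,0,0,0,0],
    [-0.03,-0.45,0,0,0,0],
    [-0.03,-0.4,0,0,0,0],
    [-0.02,-0.26,0,0,0,0],
  ],
)

```text
time_s: 36.95
ee_pos: [0.5292, -0.3267, 0.0308]
ee_rot: [0.0, 0.731, 0.683, -0.0]
wrist_force: [0.3, 0.1, -0.5]
gripper_width: 0.0231
```

Call:
apply_moves(
  motion=[
    [0,0,0,0,0,0],
    [0,0,0,0,0,0],
  ],
)

```text
time_s: 37.15
ee_pos: [0.5292, -0.3252, 0.0307]
ee_rot: [-0.0, 0.731, 0.683, 0.0]
wrist_force: [-0.3, -0.1, -1.8]
gripper_width: 0.0235
```

```bash
python3 - <<'E'
from pile import *
p,a=state();rel((521.7,-446),p,a);s=camera("side");print("side C",coast(s,(248,315,295,362))[:3]);save(s,"s21.png",(200,210,330,370),4)
E
```

```text
tcp [ 529.2 -325.2   30.7] psi -93.89 rot [-3.000e-04  7.307e-01  6.827e-01  1.000e-04] F [-0.3 -0.1 -1.8] q [-0.59  0.37  1.89  0.    0.89 -0.52] 37.15
along-120: 1.1 lateral: 0.7 u [-0.0678 -0.9977]
side C ((np.float64(519.9), np.float64(-448.1)), (np.float64(92.2), np.float64(90.0)), 86.1)
```

View pics/s21.png

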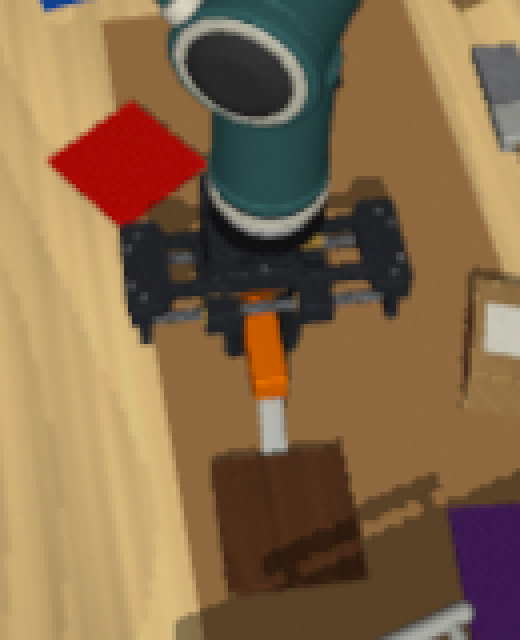

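Call:
apply_moves(
  motion=[
    [0,0,0.15,0,0,0],
    [0,0,0.15,0,0,0],
    [0,0,0.2,0,0,0],
    [0,0,0.3,0,0,0],
    [0,0,0.4,0,0,0],
    [0,0,0.5,0,0,0],
    [0,0,0.6,0,0,0],
    [0,0,0.6,0,0,0],
  ],
)

```text
time_s: 38.0
ee_pos: [0.5295, -0.3254, 0.1197]
ee_rot: [0.0, 0.731, 0.683, 0.0]
wrist_force: [0.3, -1.0, -0.9]
gripper_width: 0.0234
```

```bash
python3 - <<'E'
from pile import *
p,a=state();s=camera("side");save(s,"s22.png",(200,210,330,370),4)
E
```

```text
tcp [ 529.5 -325.4  119.7] psi -93.86 rot [4.000e-04 7.305e-01 6.829e-01 1.000e-04] F [ 0.3 -1.  -0.9] q [-0.59  0.26  1.84  0.    1.04 -0.52] 38.0
```

View pics/s22.png

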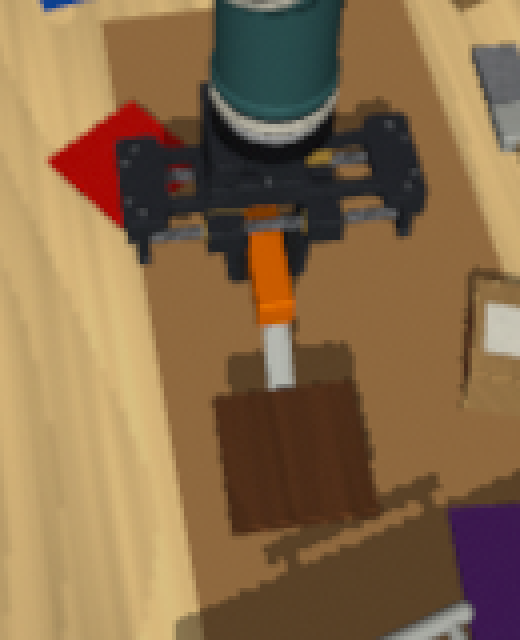

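Call:
apply_moves(
  motion=[
    [-0.05,0.1,0.3,0,0,0.2],
    [-0.05,0.2,0.3,0,0,0.4],
    [-0.05,0.3,0.3,0,0,0.6],
    [-0.05,0.4,0.25,0,0,0.8],
    [-0.05,0.5,0.1,0,0,1],
    [-0.05,0.5,0,0,0,1],
    [-0.05,0.5,0,0,0,1],
    [-0.05,0.5,0,0,0,1],
  ],
)

```text
time_s: 38.85
ee_pos: [0.5165, -0.2339, 0.155]
ee_rot: [-0.001, 0.545, 0.838, -0.0]
wrist_force: [-0.2, -0.3, -2.5]
gripper_width: 0.0233
```

Call:
apply_moves(
  motion=[
    [-0.05,0.5,0,0,0,1],
    [-0.05,0.5,0,0,0,1],
    [-0.05,0.5,0,0,0,1],
    [-0.05,0.5,0,0,0,1],
    [-0.05,0.5,0,0,0,1],
    [-0.05,0.5,0,0,0,1],
    [-0.05,0.5,0,0,0,1],
    [-0.05,0.5,0,0,0,1],
  ],
)

```text
time_s: 39.65
ee_pos: [0.5043, -0.1141, 0.1549]
ee_rot: [-0.001, 0.254, 0.967, 0.0]
wrist_force: [0.5, 0.4, -2.0]
gripper_width: 0.0233
```

Call:
apply_moves(
  motion=[
    [-0.05,0.5,0,0,0,1],
    [-0.05,0.5,0,0,0,1],
    [-0.05,0.5,0,0,0,1],
    [-0.05,0.5,0,0,0,1],
    [-0.05,0.5,0,0,0,1],
    [-0.05,0.5,0,0,0,1],
    [-0.05,0.5,0,0,0,1],
    [-0.05,0.5,0,0,0,1],
  ],
)

```text
time_s: 40.45
ee_pos: [0.4922, 0.0057, 0.155]
ee_rot: [-0.001, -0.063, 0.998, 0.0]
wrist_force: [-0.1, 0.8, -3.4]
gripper_width: 0.0234
```

Call:
apply_moves(
  motion=[
    [-0.05,0.5,0,0,0,1],
    [-0.05,0.5,0,0,0,1],
    [-0.05,0.5,0,0,0,1],
    [-0.05,0.5,0,0,0,1],
    [-0.05,0.5,0,0,0,1],
    [-0.05,0.4,0,0,0,0.8],
    [-0.05,0.3,0,0,0,0.6],
    [0,0.2,0,0,0,0.4],
  ],
)

```text
time_s: 41.25
ee_pos: [0.482, 0.1074, 0.1551]
ee_rot: [-0.0, -0.328, 0.945, 0.0]
wrist_force: [-0.0, 0.1, -2.0]
gripper_width: 0.0233
```

Call:
apply_moves(
  motion=[
    [0,0.1,0,0,0,0.2],
    [0,0,0,0,0,0],
    [0,0,0,0,0,0],
  ],
)

```text
time_s: 41.55
ee_pos: [0.4828, 0.1095, 0.1553]
ee_rot: [-0.0, -0.334, 0.943, -0.0]
wrist_force: [-0.6, -0.8, -2.6]
gripper_width: 0.0236
```

```bash
python3 - <<'E'
from pile import *
p,a=state();t=camera("top");save(t,"t23.png",(150,150,280,250),6)
E
```

```text
tcp [482.8 109.5 155.3] psi 39.04 rot [-1.000e-04 -3.341e-01  9.425e-01 -1.000e-04] F [-0.6 -0.8 -2.6] q [ 0.17 -0.01  2.07 -0.    1.08 -2.08] 41.55
```

View pics/t23.png

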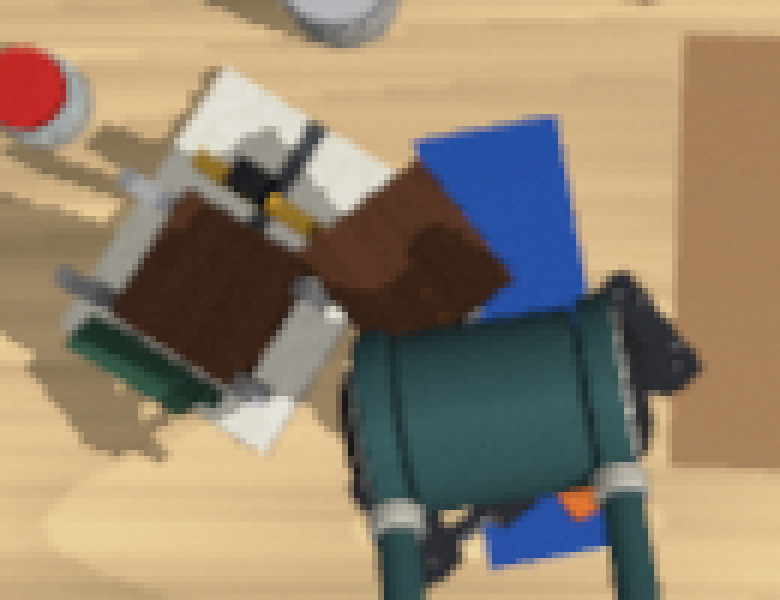

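Call:
apply_moves(
  motion=[
    [0,0.1,0.2,0,0,0.3],
    [0.05,0.2,0.13,0,0,0.6],
    [0.1,0.35,0,0,0,0.8],
    [0.12,0.5,0,0,0,0.9],
    [0.13,0.5,0,0,0,0.8],
    [0.13,0.5,0,0,0,0.6],
    [0.12,0.4,0,0,0,0.4],
    [0.1,0.35,0,0,0,0.09],
  ],
)

```text
time_s: 42.4
ee_pos: [0.5057, 0.1977, 0.1654]
ee_rot: [0.0, -0.498, 0.867, -0.0]
wrist_force: [-0.3, -0.0, -2.2]
gripper_width: 0.0232
```

Call:
apply_moves(
  motion=[
    [0.08,0.25,0,0,0,0],
    [0.03,0.11,0,0,0,0],
    [0,0,0,0,0,0],
    [0,0,0,0,0,0],
  ],
)

```text
time_s: 42.8
ee_pos: [0.5085, 0.2073, 0.165]
ee_rot: [-0.0, -0.497, 0.868, -0.0]
wrist_force: [0.7, 0.1, -2.1]
gripper_width: 0.0232
```

```bash
python3 - <<'E'
from pile import *
p,a=state();t=camera("top");save(t,"t24.png",(155,165,205,215),12)
E
```

```text
tcp [508.5 207.3 165. ] psi 59.64 rot [-3.000e-04 -4.973e-01  8.676e-01 -1.000e-04] F [ 0.7  0.1 -2.1] q [ 0.34  0.09  1.95 -0.    1.1  -2.27] 42.8
```

View pics/t24.png

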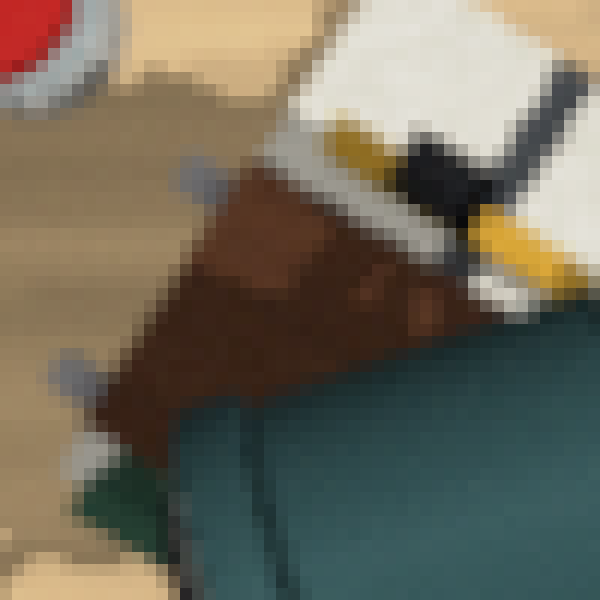

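Call:
apply_moves(
  motion=[
    [0,0,-0.15,0,0,0],
    [0,0,-0.3,0,0,0],
    [0,0,-0.4,0,0,0],
    [0,0,-0.4,0,0,0],
    [0,0,-0.3,0,0,0],
    [0,0,-0.2,0,0,0],
    [0,0,0,0,0,0],
    [0,0,0,0,0,0],
  ],
)

```text
time_s: 43.65
ee_pos: [0.5087, 0.2076, 0.1127]
ee_rot: [-0.0, -0.497, 0.868, -0.0]
wrist_force: [0.0, 0.7, -2.6]
gripper_width: 0.0232
```

Call:
apply_moves(
  motion=[
    [0,0,-0.2,0,0,0],
    [0,0,-0.25,0,0,0],
    [0,0,-0.2,0,0,0],
    [0,0,-0.15,0,0,0],
    [0,0,0,0,0,0],
    [0,0,0,0,0,0],
  ],
)

```text
time_s: 44.25
ee_pos: [0.5085, 0.2076, 0.0885]
ee_rot: [-0.0, -0.497, 0.868, 0.0]
wrist_force: [1.0, 0.1, -1.7]
gripper_width: 0.0234
```

```bash
python3 - <<'E'
from pile import *
p,a=state();print(get_obs()["torque"].round(3));t=camera("top");save(t,"t25.png",(155,165,205,215),12)
E
```

```text
tcp [508.5 207.6  88.5] psi 59.65 rot [-2.000e-04 -4.973e-01  8.676e-01  0.000e+00] F [ 1.   0.1 -1.7] q [ 0.34  0.17  2.01 -0.    0.96 -2.27] 44.25
[ 0.017  0.093 -0.014]
```

View pics/t25.png

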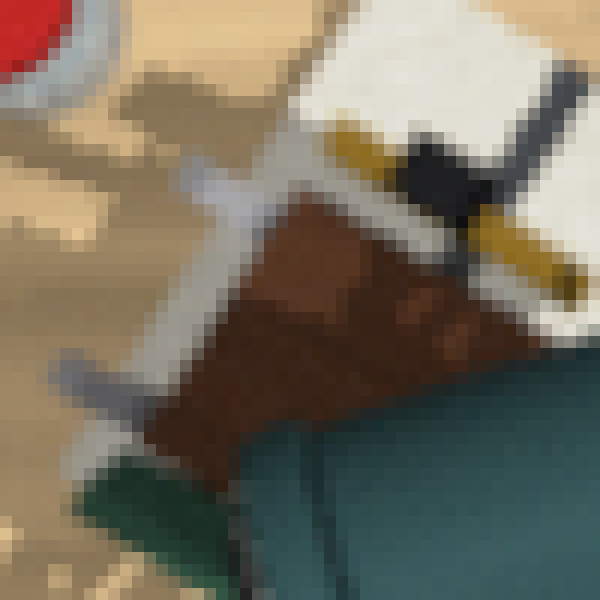

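Call:
apply_moves(
  motion=[
    [0,0,-0.1,0,0,0],
    [0,0,-0.1,0,0,0],
    [0,0,-0.07,0,0,0],
    [0,0,-0.06,0,0,0],
    [0,0,0,0,0,0],
    [0,0,0,0,0,0],
  ],
)

```text
time_s: 44.9
ee_pos: [0.5087, 0.2076, 0.0788]
ee_rot: [0.0, -0.497, 0.868, -0.0]
wrist_force: [0.5, 0.4, -1.6]
gripper_width: 0.0233
```

```bash
python3 - <<'E'
from pile import *
p,a=state();print(get_obs()["torque"].round(3))
E
```

```text
tcp [508.7 207.6  78.8] psi 59.65 rot [ 1.000e-04 -4.973e-01  8.676e-01 -0.000e+00] F [ 0.5  0.4 -1.6] q [ 0.34  0.18  2.02  0.    0.94 -2.27] 44.9
[ 0.102  0.093 -0.004]
```

Call:
apply_moves(
  motion=[
    [0,0,-0.025,0,0,0],
    [0,0,0,0,0,0],
    [0,0,0,0,0,0],
  ],
)

```text
time_s: 45.2
ee_pos: [0.5087, 0.2076, 0.0781]
ee_rot: [0.0, -0.497, 0.868, 0.0]
wrist_force: [0.0, 0.7, -0.7]
gripper_width: 0.0235
```

```bash
python3 - <<'E'
from pile import *
p,a=state();print(get_obs()["torque"].round(3));t=camera("top");print(get_obs()["torque"].round(3),get_obs()["wrist_force"]);t=camera("top");print(get_obs()["torque"].round(3),get_obs()["wrist_force"])
E
```

```text
tcp [508.7 207.6  78.1] psi 59.65 rot [ 1.000e-04 -4.973e-01  8.676e-01  0.000e+00] F [ 0.   0.7 -0.7] q [ 0.34  0.18  2.02  0.    0.94 -2.27] 45.2
[ 0.104  0.052 -0.02 ]
[0.067 0.103 0.009] [-0.33390324 -0.54132073 -1.35587572]
[0.049 0.073 0.033] [ 0.44543167  0.07937269 -1.17284413]
```

Force mean dropped to the spatula's own weight: coaster is set down. Withdraw.

Call:
apply_moves(
  motion=[
    [-0.05,-0.085,0,0,0,0],
    [-0.1,-0.17,0,0,0,0],
    [-0.15,-0.26,0,0,0,0],
    [-0.2,-0.345,0,0,0,0],
    [-0.2,-0.345,0,0,0,0],
    [-0.2,-0.345,0,0,0,0],
    [-0.2,-0.345,0,0,0,0],
    [-0.2,-0.345,0,0,0,0],
  ],
)

```text
time_s: 46.1
ee_pos: [0.469, 0.1393, 0.0781]
ee_rot: [0.0, -0.497, 0.868, -0.0]
wrist_force: [-0.7, 0.7, -1.7]
gripper_width: 0.0237
```

Call:
apply_moves(
  motion=[
    [-0.25,-0.43,0,0,0,0],
    [-0.25,-0.43,0,0,0,0],
    [-0.25,-0.43,0,0,0,0],
    [-0.25,-0.43,0,0,0,0],
    [-0.25,-0.43,0,0,0,-0.5],
    [0,0,0.2,0,0,-1],
    [0,0,0.2,0,0,-1],
    [0,0,0.2,0,0,-1],
  ],
)

```text
time_s: 46.9
ee_pos: [0.4317, 0.0751, 0.0962]
ee_rot: [-0.0, -0.369, 0.93, 0.0]
wrist_force: [-0.1, -0.2, -1.3]
gripper_width: 0.0233
```

```bash
python3 - <<'E'
from pile import *
p,a=state();t=camera("top");s=camera("side");pile(t,s,.063,"26.png");save(s,"s26b.png",(205,100,285,190),7)
pc=cloud(t);q=pc[185:205,175:195].reshape(-1,3);A=np.c_[q[:,:2],np.ones(len(q))];print(np.linalg.lstsq(A,q[:,2],rcond=None)[0],np.median(q[:,2]))
E
```

```text
tcp [431.7  75.1  96.2] psi 43.28 rot [-0.     -0.3688  0.9295  0.    ] F [-0.1 -0.2 -1.3] q [ 0.12 -0.05  2.23  0.    0.96 -2.21] 46.9
pile ((np.float64(571.7), np.float64(310.1)), (np.float64(92.3), np.float64(87.0)), 59.4) [-6.2 -4.6]
[-1.73100062 -3.27400227  2.09339159] 0.0632265101544407
```

View pics/t26.png

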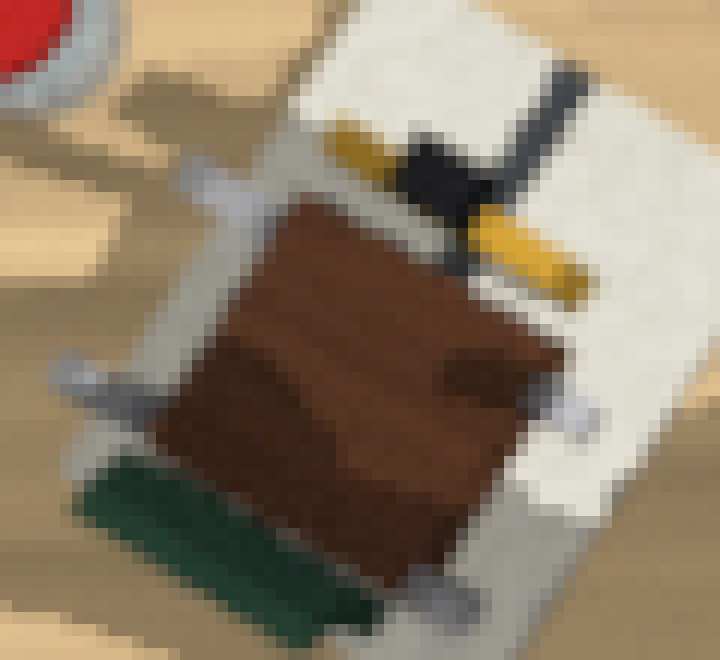

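View pics/s26b.png

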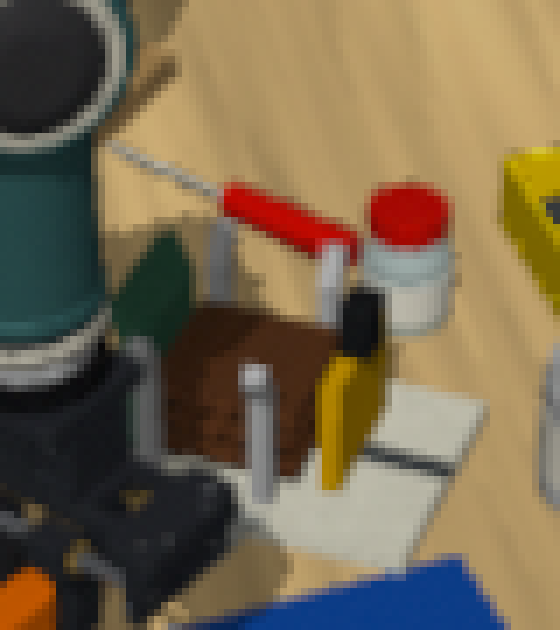

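Call:
apply_moves(
  motion=[
    [0,0,0.1,0,0,-0.9],
    [0.1,0,0,0,0,-1],
    [0.3,0.2,0,0,0,-1],
    [0.3,0.3,0,0,0,-1],
    [0.3,0.3,0,0,0,-1],
    [0.4,0.4,0,0,0,-1],
    [0.4,0.4,0,0,0,-1],
    [0.24,0.19,0,0,0,-0.5],
  ],
)

```text
time_s: 47.8
ee_pos: [0.4939, 0.13, 0.0987]
ee_rot: [0.0, -0.084, 0.996, 0.0]
wrist_force: [-0.1, -1.5, -1.7]
gripper_width: 0.0234
```

Call:
apply_moves(
  motion=[
    [0,0,0,0,0,0],
    [0,0,0,0,0,0],
    [0,0,-0.3,0,0,0],
    [0,0,-0.5,0,0,0],
    [0,0,-0.5,0,0,0],
    [0,0,-0.5,0,0,0],
    [0,0,0,0,0,0],
    [0,0,0,0,0,0],
  ],
)

```text
time_s: 48.6
ee_pos: [0.4925, 0.1291, 0.0445]
ee_rot: [-0.001, -0.084, 0.996, -0.0]
wrist_force: [0.1, 0.3, -1.4]
gripper_width: 0.0235
```

```bash
python3 - <<'E'
from pile import *
p,a=state();t=camera("top");s=camera("side");save(t,"t27.png",(150,150,280,260),5);save(s,"s27.png",(180,110,290,220),5)
E
```

```text
tcp [492.5 129.1  44.5] psi 9.69 rot [-8.000e-04 -8.450e-02  9.964e-01 -1.000e-04] F [ 0.1  0.3 -1.4] q [ 0.21  0.16  2.12 -0.    0.86 -1.53] 48.6
```

View pics/s27.png

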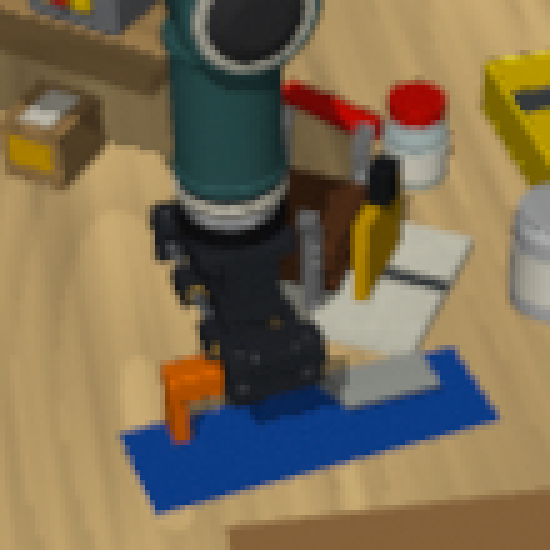

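View pics/t27.png

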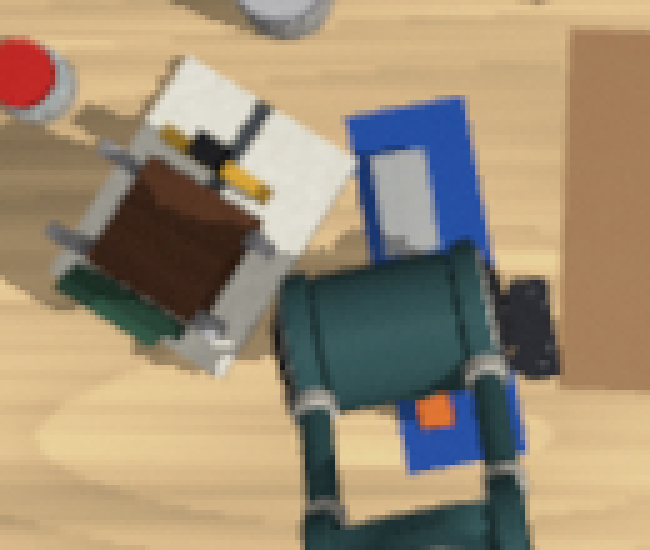

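Call:
apply_moves(
  motion=[
    [0,-0.15,-0.1,0,0,0],
    [0,-0.12,-0.15,0,0,0],
    [0,0,-0.1,0,0,0],
    [0,0,-0.1,0,0,0],
    [0,0,-0.07,0,0,0],
    [0,0,0,0,0,0],
    [0,0,0,0,0,0],
  ],
)

```text
time_s: 49.4
ee_pos: [0.4933, 0.1216, 0.0294]
ee_rot: [-0.0, -0.084, 0.996, -0.0]
wrist_force: [0.0, 0.1, -1.4]
gripper_width: 0.0235
```

Call:
apply_moves(
  motion=[
    [0,0,-0.03,0,0,0],
    [0,0,0,0,0,0],
  ],
)

```text
time_s: 49.6
ee_pos: [0.4936, 0.1216, 0.0288]
ee_rot: [0.0, -0.084, 0.996, 0.0]
wrist_force: [-0.5, -0.7, -0.1]
gripper_width: 0.0234
```

Call:
apply_moves(
  motion=[
    [0,0,0,0,0,0],
    [0,0,0,0,0,0],
    [0,0,0,0,0,0],
    [0,0,0,0,0,0],
    [0,0,0,0,0,0],
    [0,0,0,0,0,0],
  ],
  jaw=0.6,
)

```text
time_s: 50.2
ee_pos: [0.4933, 0.1215, 0.0286]
ee_rot: [0.0, -0.084, 0.996, -0.0]
wrist_force: [-0.1, -0.7, 0.6]
gripper_width: 0.069
```

Call:
apply_moves(
  motion=[
    [0,0,0.2,0,0,0],
    [0,0,0.5,0,0,0],
    [0,0,0.8,0,0,0],
    [0,0,1,0,0,0],
    [0,0,1,0,0,0],
    [0,0,1,0,0,0],
    [0,0,0.5,0,0,0],
    [0,0,0,0,0,0],
  ],
)

```text
time_s: 51.0
ee_pos: [0.4953, 0.1218, 0.1814]
ee_rot: [0.003, -0.084, 0.996, 0.0]
wrist_force: [0.5, 0.0, 0.7]
gripper_width: 0.0702
```

```bash
python3 - <<'E'
from pile import *
p,a=state();t=camera("top");s=camera("side");save(t,"t28.png",(150,150,280,260),5);save(s,"s28.png",(180,110,290,220),5)
for n,c in(("top",t),("side",s)):
    H,S,V=cv2.split(cv2.cvtColor(c["img"],cv2.COLOR_RGB2HSV))
    print(n,"black",rect(c,(V<48).astype(np.uint8),.119,(185,165,200,190) if n=="top" else (250,135,265,160))[:3])
E
```

```text
tcp [495.3 121.8 181.4] psi 9.69 rot [ 2.800e-03 -8.440e-02  9.964e-01  3.000e-04] F [0.5 0.  0.7] q [ 0.19 -0.01  2.02 -0.    1.13 -1.55] 51.0
top black ((np.float64(628.7), np.float64(278.2)), (np.float64(24.2), np.float64(14.4)), 56.9)
side black ((np.float64(620.3), np.float64(257.7)), (np.float64(51.5), np.float64(18.7)), 78.1)
```

View pics/s28.png

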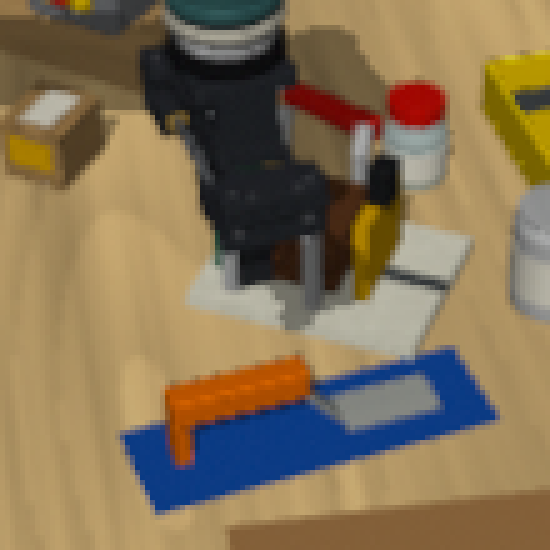

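View pics/t28.png

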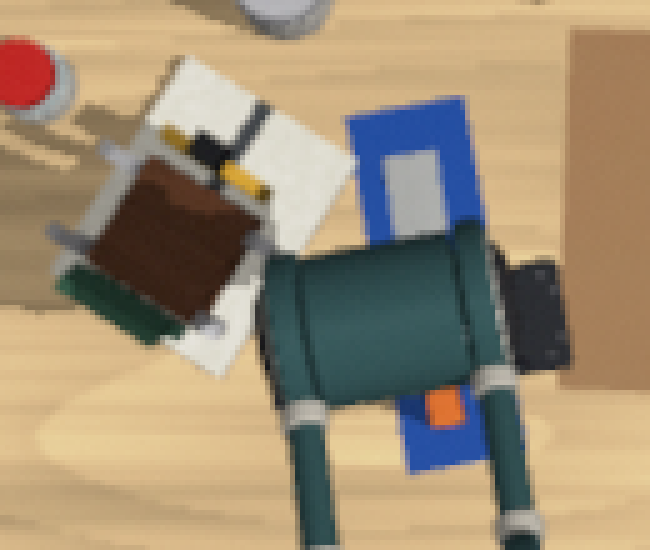

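Call:
apply_moves(
  motion=[
    [0.6,0.4,0,0,0,-1],
    [0.7,0.5,0,0,0,-1],
    [0.7,0.6,0,0,0,-1],
    [0.8,0.6,0,0,0,-1],
    [0.8,0.7,0,0,0,-1],
    [0.8,0.7,0,0,0,-1],
    [0.8,0.7,0,0,0,-1],
    [0.4,0.4,0,0,0,-1],
  ],
  jaw=-1,
)

```text
time_s: 51.9
ee_pos: [0.6615, 0.2605, 0.1748]
ee_rot: [-0.002, 0.235, 0.972, -0.001]
wrist_force: [-0.2, 0.2, 0.3]
gripper_width: 0.0082
```

Call:
apply_moves(
  motion=[
    [0,0,0,0,0,-0.75],
    [0,0,0,0,0,0],
    [0,0,0,0,0,0],
  ],
)

```text
time_s: 52.2
ee_pos: [0.6601, 0.259, 0.176]
ee_rot: [-0.002, 0.262, 0.965, -0.001]
wrist_force: [0.2, -0.5, 0.3]
gripper_width: 0.0002
```

```bash
python3 - <<'E'
from pile import *
p,a=state();t=camera("top");s=camera("side");save(t,"t29.png",(150,130,280,240),5);save(s,"s29.png",(205,90,295,180),6)
a=np.radians(59.6);R=np.array([[np.cos(a),-np.sin(a)],[np.sin(a),np.cos(a)]]);print("gauge",R.T@(p[:2]-[568.2,314.7]))
E
```

```text
tcp [660.1 259.  176. ] psi -30.34 rot [-0.0016  0.2617  0.9652 -0.0012] F [ 0.2 -0.5  0.3] q [ 0.34  0.37  1.58 -0.    1.19 -0.7 ] 52.2
gauge [  -1.55625773 -107.48088386]
```

View pics/s29.png

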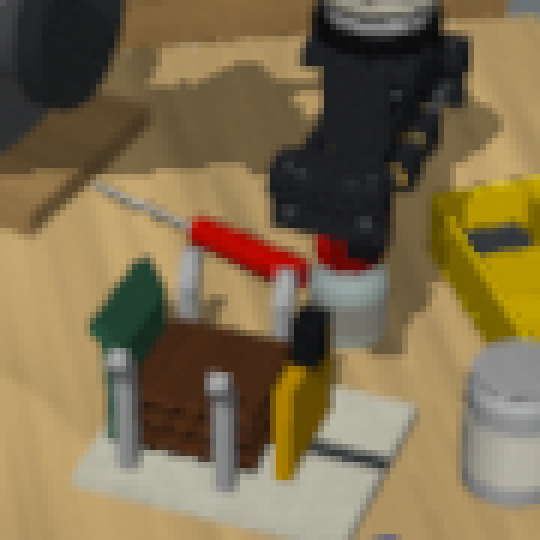

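View pics/t29.png

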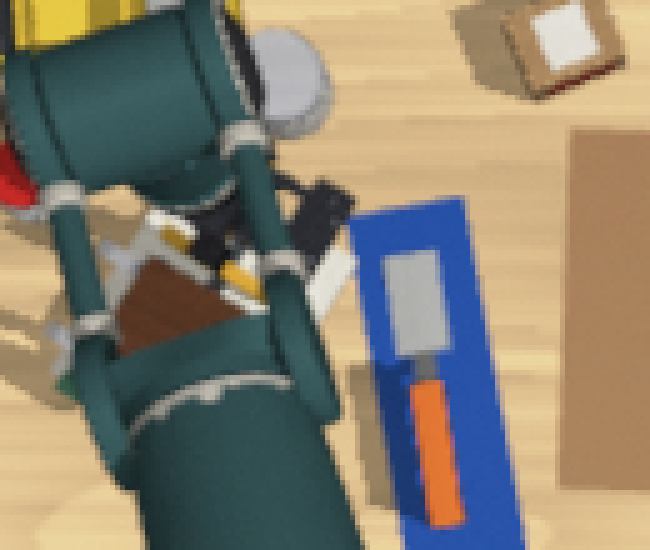

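Call:
apply_moves(
  motion=[
    [0,0,-0.3,0,0,0],
    [0,0,-0.5,0,0,0],
    [0,0,-0.6,0,0,0],
    [0,0,-0.6,0,0,0],
    [0,0,-0.5,0,0,0],
    [0,0,-0.1,0,0,0],
    [0,0,0,0,0,0],
    [0,0,0,0,0,0],
  ],
)

```text
time_s: 53.1
ee_pos: [0.6619, 0.2597, 0.1011]
ee_rot: [0.0, 0.262, 0.965, 0.0]
wrist_force: [0.5, 0.4, -0.4]
gripper_width: 0.0003
```

```bash
cat >> pile.py <<'E'
def gz():
    p,a=state();a=np.radians(59.6);R=np.array([[np.cos(a),-np.sin(a)],[np.sin(a),np.cos(a)]]);o=get_obs()
    print("gauge tcp",(R.T@(p[:2]-[568.2,314.7])).round(1),"F gauge",(R.T@o["wrist_force"][:2]).round(2))
E
python3 - <<'E'
from pile import *
gz();s=camera("side");save(s,"s30.png",(205,90,295,180),6)
E
```

```text
tcp [661.9 259.7 101.1] psi -30.42 rot [4.000e-04 2.623e-01 9.650e-01 3.000e-04] F [ 0.5  0.4 -0.4] q [ 0.34  0.43  1.64  0.    1.07 -0.7 ] 53.1
gauge tcp [  -0.  -108.6] F gauge [ 0.63 -0.25]
```

View pics/s30.png

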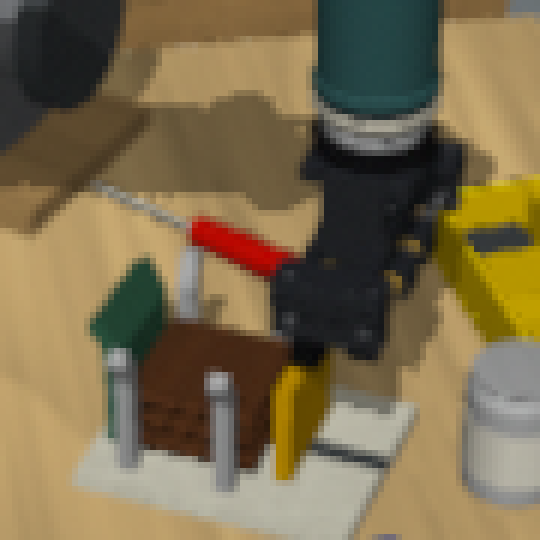

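Call:
apply_moves(
  motion=[
    [0,0,-0.15,0,0,0],
    [-0.09,0.05,0,0,0,0],
    [-0.09,0.05,0,0,0,0],
    [-0.09,0.05,0,0,0,0],
    [-0.09,0.05,0,0,0,0],
    [-0.09,0.05,0,0,0,0],
    [0,0,0,0,0,0],
    [0,0,0,0,0,0],
  ],
)

```text
time_s: 53.95
ee_pos: [0.6478, 0.267, 0.0961]
ee_rot: [0.0, 0.262, 0.965, -0.0]
wrist_force: [0.0, 0.5, 0.2]
gripper_width: -0.0001
```

```bash
python3 -c "
from pile import *
gz()"
```

```text
tcp [647.8 267.   96.1] psi -30.41 rot [ 1.000e-04  2.623e-01  9.650e-01 -0.000e+00] F [0.  0.5 0.2] q [ 0.36  0.42  1.67 -0.    1.05 -0.68] 53.95
gauge tcp [ -0.8 -92.8] F gauge [0.44 0.21]
```

Call:
apply_moves(
  motion=[
    [-0.06,0.035,0,0,0,0],
    [-0.06,0.035,0,0,0,0],
    [-0.06,0.035,0,0,0,0],
    [-0.06,0.035,0,0,0,0],
    [0,0,0,0,0,0],
  ],
)

```text
time_s: 54.45
ee_pos: [0.6406, 0.2713, 0.0961]
ee_rot: [0.0, 0.262, 0.965, 0.0]
wrist_force: [1.9, -0.5, -0.7]
gripper_width: 0.0005
```

```bash
python3 -c "
from pile import *
gz()"
```

```text
tcp [640.6 271.3  96.1] psi -30.42 rot [1.000e-04 2.624e-01 9.650e-01 1.000e-04] F [ 1.9 -0.5 -0.7] q [ 0.36  0.41  1.68  0.    1.05 -0.68] 54.45
gauge tcp [ -0.8 -84.4] F gauge [ 0.48 -1.9 ]
```

Call:
apply_moves(
  motion=[
    [-0.05,0.03,0,0,0,0],
    [-0.05,0.03,0,0,0,0],
    [-0.05,0.03,0,0,0,0],
    [-0.05,0.03,0,0,0,0],
    [0,0,0,0,0,0],
  ],
)

```text
time_s: 54.95
ee_pos: [0.6347, 0.2749, 0.0962]
ee_rot: [0.0, 0.262, 0.965, 0.0]
wrist_force: [3.4, -2.0, -0.6]
gripper_width: 0.0004
```

```bash
python3 -c "
from pile import *
gz();s=camera('side');save(s,'s31.png',(205,90,295,180),6)"
```

```text
tcp [634.7 274.9  96.2] psi -30.42 rot [2.000e-04 2.623e-01 9.650e-01 1.000e-04] F [ 3.4 -2.  -0.6] q [ 0.37  0.41  1.69 -0.    1.04 -0.67] 54.95
gauge tcp [ -0.7 -77.5] F gauge [ 0.02 -3.91]
```

View pics/s31.png

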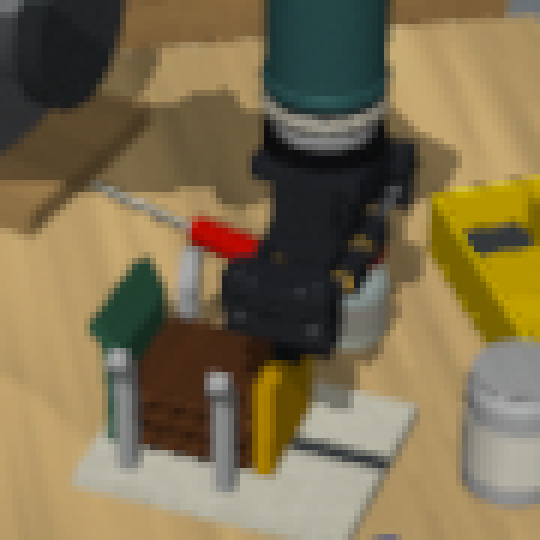

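Call:
apply_moves(
  motion=[
    [-0.03,0.018,0,0,0,0],
    [-0.03,0.018,0,0,0,0],
    [-0.03,0.018,0,0,0,0],
    [0,0,0,0,0,0],
  ],
)

```text
time_s: 55.4
ee_pos: [0.6328, 0.2761, 0.0962]
ee_rot: [0.001, 0.262, 0.965, 0.0]
wrist_force: [6.3, -2.2, -1.8]
gripper_width: 0.0003
```

Call:
apply_moves(
  motion=[
    [-0.03,0.018,0,0,0,0],
    [-0.03,0.018,0,0,0,0],
    [0,0,0,0,0,0],
  ],
)

```text
time_s: 55.7
ee_pos: [0.6327, 0.2761, 0.0963]
ee_rot: [0.003, 0.262, 0.965, 0.0]
wrist_force: [11.1, -4.5, -4.5]
gripper_width: 0.0004
```

Call:
apply_moves(
  motion=[
    [0,0,0,0,0,0],
    [0,0,0,0,0,0],
    [0,0,0,0,0,0],
    [0,0,0,0,0,0],
    [0,0,0,0,0,0],
  ],
)

```text
time_s: 56.2
ee_pos: [0.6327, 0.2761, 0.0962]
ee_rot: [0.002, 0.262, 0.965, 0.0]
wrist_force: [12.1, -4.2, -4.7]
gripper_width: 0.0003
```

```bash
python3 -c "
from pile import *
gz();s=camera('side');save(s,'s32.png',(205,90,295,180),6)"
```

```text
tcp [632.7 276.1  96.2] psi -30.44 rot [0.0025 0.2625 0.9649 0.    ] F [12.1 -4.2 -4.7] q [ 0.38  0.4   1.7  -0.    1.04 -0.66] 56.2
gauge tcp [ -0.6 -75.1] F gauge [  2.47 -12.53]
```

View pics/s32.png

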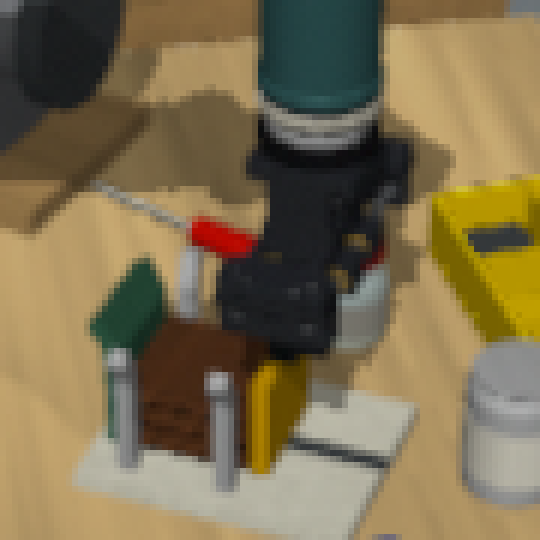

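Call:
apply_moves(
  motion=[
    [0.06,-0.036,0,0,0,0],
    [0.1,-0.06,0,0,0,0],
    [0.2,-0.12,0,0,0,0],
    [0.3,-0.18,0,0,0,0],
    [0.2,-0.12,0,0,0,0],
    [0,0,0.5,0,0,0],
    [0,0,0.9,0,0,0],
    [0,0,1,0,0,0],
  ],
)

```text
time_s: 57.05
ee_pos: [0.6552, 0.2617, 0.1685]
ee_rot: [-0.001, 0.263, 0.965, -0.001]
wrist_force: [0.8, -0.3, 0.7]
gripper_width: 0.0006
```

Call:
apply_moves(
  motion=[
    [0,-0.4,0.8,0,0,0],
    [-0.3,-0.8,0.4,0,0,0],
    [-0.6,-1,0,0,0,0],
    [-0.8,-1,0,0,0,0],
    [-0.8,-1,0,0,0,0],
    [-0.8,-1,0,0,0,0],
    [-0.8,-1,0,0,0,0],
    [-0.4,-0.8,0,0,0,0],
  ],
)

```text
time_s: 57.85
ee_pos: [0.5191, 0.0508, 0.2052]
ee_rot: [0.0, 0.262, 0.965, 0.0]
wrist_force: [0.2, -0.2, 0.4]
gripper_width: -0.0001
```

```bash
python3 - <<'E'
from pile import *
p,a=state();t=camera("top");s=camera("side");pile(t,s,.063,"33.png");save(s,"s33b.png",(205,100,285,190),7)
np.save("t.npy",t,allow_pickle=True);np.save("s.npy",s,allow_pickle=True)
E
```

```text
tcp [519.1  50.8 205.2] psi -30.43 rot [1.000e-04 2.624e-01 9.650e-01 0.000e+00] F [ 0.2 -0.2  0.4] q [ 0.05 -0.    1.97  0.    1.18 -0.99] 57.85
pile ((np.float64(569.0), np.float64(312.5)), (np.float64(92.1), np.float64(89.6)), 58.7) [-5.5 -1. ]
```

View pics/t33.png

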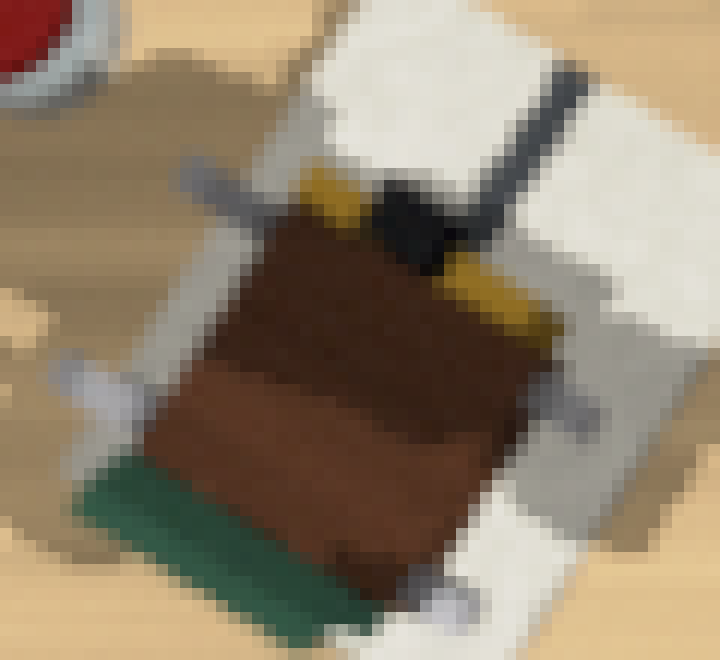

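View pics/s33b.png

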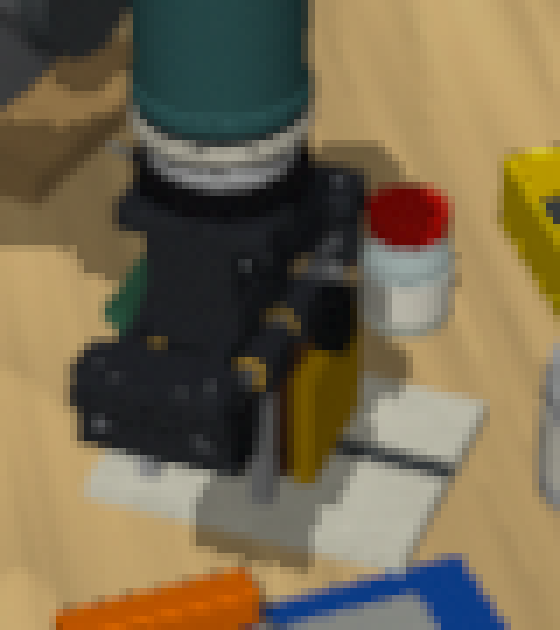

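Call:
apply_moves(
  motion=[
    [-0.3,-1,0.3,0,0,0],
    [-0.3,-1,0.3,0,0,0],
    [-0.3,-1,0.3,0,0,0],
    [-0.3,-1,0.3,0,0,0],
    [-0.3,-1,0,0,0,0],
    [0,-0.5,0,0,0,0],
    [0,0,0,0,0,0],
  ],
)

```text
time_s: 58.65
ee_pos: [0.4767, -0.1139, 0.2407]
ee_rot: [0.001, 0.264, 0.965, 0.0]
wrist_force: [-0.0, 0.9, 0.1]
gripper_width: 0.0005
```

```bash
python3 - <<'E'
from pile import *
p,a=state();t=camera("top");s=camera("side");pile(t,s,.063,"34.png");save(s,"s34b.png",(190,100,290,210),5.4)
for n,c in(("top",t),("side",s)):
    H,S,V=cv2.split(cv2.cvtColor(c["img"],cv2.COLOR_RGB2HSV))
    gr=((S<60)&(V>90)).astype(np.uint8)
    print(n,"blade",rect(c,gr,.002,(226,175,245,202) if n=='top' else (238,180,272,200))[:3])
    print("mat",rect(c,((H>105)&(H<125)&(S>150)).astype(np.uint8),.001,(200,150,280,260))[:3])
cv2.imwrite("pics/t35.png",cv2.cvtColor(t["img"],cv2.COLOR_RGB2BGR))
E
```

```text
tcp [ 476.7 -113.9  240.7] psi -30.56 rot [6.000e-04 2.636e-01 9.646e-01 2.000e-04] F [-0.   0.9  0.1] q [-0.29 -0.09  1.99  0.    1.25 -1.32] 58.65
pile ((np.float64(569.0), np.float64(312.9)), (np.float64(92.4), np.float64(89.2)), 57.5) [-5.2 -0.8]
top blade ((np.float64(605.9), np.float64(141.5)), (np.float64(75.6), np.float64(38.9)), 8.9)
mat ((np.float64(546.2), np.float64(125.9)), (np.float64(264.6), np.float64(84.3)), 10.9)
side blade ((np.float64(608.8), np.float64(143.4)), (np.float64(62.0), np.float64(40.4)), 9.4)
mat ((np.float64(542.8), np.float64(125.3)), (np.float64(263.8), np.float64(83.8)), 10.9)
```

View pics/s34b.png

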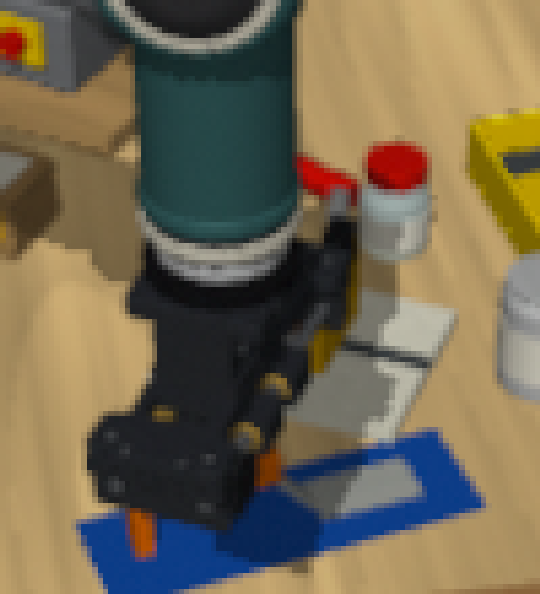

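View pics/t35.png

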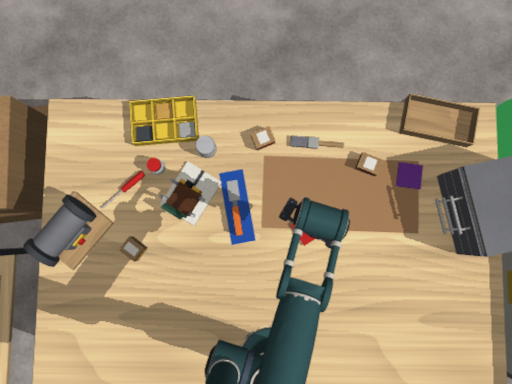

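Call:
apply_moves(
  motion=[
    [-0.2,-1,0,0,0,0],
    [-0.2,-1,0,0,0,0],
    [-0.2,-1,0,0,0,0],
    [-0.2,-1,0,0,0,0],
    [-0.2,-1,0,0,0,0],
    [0,-0.5,0,0,0,0],
    [0,0,0,0,0,0],
    [0,0,0,0,0,0],
  ],
)

```text
time_s: 59.55
ee_pos: [0.4465, -0.2768, 0.2397]
ee_rot: [-0.0, 0.262, 0.965, 0.001]
wrist_force: [0.2, 0.4, -0.3]
gripper_width: 0.0006
```

```bash
python3 - <<'E'
from pile import *
s=camera("side");save(s,"s36.png",(200,110,290,210),6)
E
```

```text
(no output)
```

View pics/s36.png

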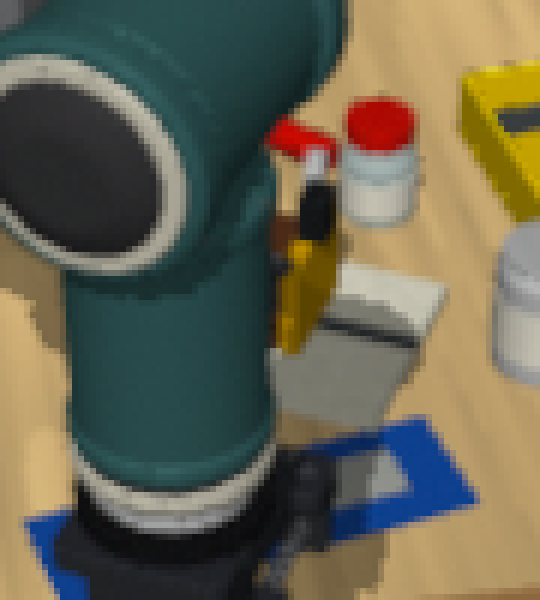

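Call:
apply_moves(
  motion=[
    [0,-1,0,0,0,0],
    [0,-1,0,0,0,0],
    [0,-1,0,0,0,0],
    [0,-1,0,0,0,0],
    [0,-0.6,0,0,0,0],
    [0,0,0,0,0,0],
    [0,0,0,0,0,0],
  ],
)

```text
time_s: 60.3
ee_pos: [0.4462, -0.4148, 0.2398]
ee_rot: [-0.0, 0.262, 0.965, 0.001]
wrist_force: [0.1, 0.2, -0.5]
gripper_width: 0.0002
```

```bash
python3 - <<'E'
from pile import *
t=camera("top");s=camera("side");save(s,"s37.png",(200,110,290,210),6);pile(t,s,.063,"37x.png")
E
```

```text
pile ((np.float64(568.8), np.float64(312.4)), (np.float64(93.2), np.float64(89.2)), 57.7) [-5.7 -0.9]
```

View pics/s37.png

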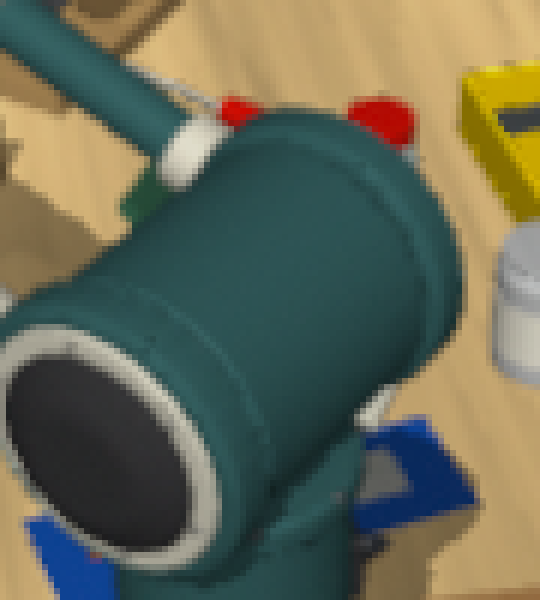

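```bash
python3 -c "
from cell import *
print(job_done())"
```

```text
the job is handed in; nothing more can be done
None
```

I packed all three coasters with the spatula, one at a time, and handed the job in at about 60 s. They stand in one pile between the gauge posts. I then put the spatula back on its mat and let go, and pushed the yellow jaw shut with closed fingers on its black grip. Only three coasters were there. I left the red and purple look-alikes alone.

**Last checks that agreed**
- **Pile:** the top camera puts the top coaster about 5.5 mm short of the back posts and 1 mm from the green stop, inside the 9 mm limit. The pile's top was level at about 63 mm before the jaw was shut, the right height for three.
- **Jaw:** it stopped firmly against the pile at about 12 N and was still flush with it after I let go.
- **Spatula:** it stands on the mat at 9°, with the mat at 11°, a few millimetres from the centreline.
- **Bystanders:** in the last full top view none looked moved.

**Checks that failed or disagreed**
- **Camera offset:** the two cameras differ by about 4–6 mm in places, so I worked from their mean. The robot's own blade position agreed with that mean.
- **Pile angle:** the last top-view fits read 57.5–58.7°, against 59.6° for the gauge. The fit also takes in the board's side faces; read as is, the worst case is about 0.04 rad, inside the 0.07 limit.
- **Side view:** the arm blocked my last side picture of the pile, so I relied on the top view and earlier side pictures. The lower two coasters could not be measured separately at the end.

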